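# Put the coffee corner in order

### The arm

A 6-joint arm with a two-finger parallel gripper is mounted at the origin on the work surface. World frame = base frame: x ahead of the robot, y to its left, z up, the work surface at z = 0. Lengths are in mm, angles in rad, forces in N, time in s.
With the tool pointing down it reaches from about 350 to 875 mm from the base axis. Payload 4.2 kg.
Tool frame: the origin (TCP) lies midway between the tips of the shut fingers; the grasp point (between the pads) lies 19 mm behind it (pinch_z is the distance from the TCP to the grasp point, in mm); z points along the fingers, y is the direction in which the jaws open and shut (so a half turn about z gives the same grasp; the last joint's range is limited). The gripper opens to 87 mm and grips with 3 to 60 N. Pads are 19 mm wide; open, the fingers measure 117 mm over their backs; the gripper's body (75 mm by 190 mm) begins 51 mm behind the grasp point.
Start: joints at [1.384, 0.385, 0.008, 0, -1.194, -0.259], TCP at [269.454, 563.909, 222.55] pointing down, gripper open.
Joint ranges: [-3.14, 3.14], [-1.21, 2.06], [-1.07, 1.41], [-3.16, 2.05], [-2.99, -0.16], [-3.1, 3.1]. Speed limits (rad/s): [2.79, 2.79, 3.14, 3.14, 3.14, 3.14].

### API

Orientations are given as a rotation vector (axis times angle).
In Python, from rig import * gives the robot as it stands.
- The arm moves only by the tool servo_tool, never from a script. Its argument "increments" is a list of rows, each a list of 7 numbers: the shift along the tool's x, y, z in mm, then the turn, a rotation vector about the tool's x, y, z in degrees, then the opening, from -1 (shut) to 1 (fully open), so that 0 is half open. In form: [[tx, ty, tz, rx, ry, rz, jaw], ...]. A call has 1 to 8 rows; each row shifts and turns the commanded pose from where the row before left it, along the tool's axes as they then stand; what a row does not reach is not made up. A row lasts 1/10 s, in which the tool goes at most 50 mm and 8.59 degrees, less where a joint would pass 70% of its speed; a pose out of reach is approached as far as the arm can. A call with a gripper value outside its range is refused whole. The fingers move at their own pace and stop on an object; "newtons" is the grip in N (left out, the last holds). Time passes only in rows, so rows that do not move let the fingers close. It gives the time, the measured TCP pose, the force and the opening at its end, in the units of the state.
- state(): the state, without advancing time (a new reading comes with each control period).
- grab_frame(name): name is "scene" or "top" or "wrist"; returns the picture (420x560x3 uint8, red, green, blue); there is no depth.
- calibration(name): a dict with "intrinsics" (3x3 intrinsics, pixels), "extrinsics" (4x4, takes a point from camera to world coordinates). Camera axes: x right, y down, z forward; pixel columns grow to the right and rows downward; lengths in mm; the calibration is good to about 2 mm. The wrist camera is an equidistant fisheye: a pixel r from the principal point sees the ray r / f radians off the axis. A picture is of the moment at which its call begins: read the wrist's pose just before it. calibration takes no time and is no camera call; for the wrist camera it gives the pose at the moment of the call.
- sign_off(): hands the job in, once; it reports no verdict.
The state is a dict: "time_s": time; "joint_positions": joint angles; "qd": joint speeds; "joint_torque": joint torques, N m; "tool_pos": TCP position; "orientation": TCP orientation; "wrist_force": force on the tool from outside, world axes, zero at the start; "wrist_torque": the same for the moment, N m; "width": finger opening in mm.
Only numpy, scipy, OpenCV 4.12 (cv2) and the standard library are available. Lean on these libraries where they do the work, as an engineer would, in place of code of your own. Each camera call takes 0.05 s, during which the arm holds its last target. There are 200 camera calls.

### The job

Tidy the coffee corner: stack all the loose coasters into one neat pile on the counter, lift the whole pile together and lower it into the snug coaster box (tilting it in along an end wall helps) until every coaster lies flat in the box. Also move every stirrer from the draining block into the clear tube on the disc of its own colour, pushed down to the bottom. Leave the mug, the jar and the tin where they are; the stirrers and the coasters may be done in either order.

Things in the scene. Friction and masses are not known exactly. Their poses are not given: they have to be found in the camera images.
- coaster1: A flat wooden coaster, 80 x 60 x 8 mm, 50 g, cork-coloured middle; all coasters are alike. Origin at the centre of its underside, x along the 80 mm side, y along the 60 mm side, z up through its thickness (turning it half round about z changes nothing). It lies flat on the counter at the start. Some coasters may be absent (coaster1 never is).
- coaster2: A flat wooden coaster, 80 x 60 x 8 mm, 50 g, cork-coloured middle; all coasters are alike. Origin at the centre of its underside, x along the 80 mm side, y along the 60 mm side, z up through its thickness (turning it half round about z changes nothing). It lies flat on the counter at the start. Some coasters may be absent (coaster1 never is).
- coaster3: A flat wooden coaster, 80 x 60 x 8 mm, 50 g, cork-coloured middle; all coasters are alike. Origin at the centre of its underside, x along the 80 mm side, y along the 60 mm side, z up through its thickness (turning it half round about z changes nothing). It lies flat on the counter at the start. Some coasters may be absent (coaster1 never is).
- coaster4: A flat wooden coaster, 80 x 60 x 8 mm, 50 g, cork-coloured middle; all coasters are alike. Origin at the centre of its underside, x along the 80 mm side, y along the 60 mm side, z up through its thickness (turning it half round about z changes nothing). It lies flat on the counter at the start. Some coasters may be absent (coaster1 never is).
- coaster_box: Grey coaster box fixed to the counter, 98 x 76 mm outside, 34 mm high: a 6 mm floor and 6 mm walls that rise 28 mm above it. Inside it measures 86 mm (its x) by 64 mm (its y), a snug fit for a pile of coasters laid the same way. The two end walls (at +x and -x) are whole; the two long sides have a wall only at the corners, leaving the middle 50 mm open down to the floor for fingers. Origin at the centre of its underside.
- box_floor (a point): Centre of the coaster box's inner floor (6 mm above the counter); axes as the box.
- drainer: Grey draining block fixed to the counter, 50 (x) x 180 (y) x 55 mm high, with four upright blind holes of 8.5 mm, 45 mm deep, in a row along its y at -67.5, -22.5, +22.5 and +67.5 mm. The stirrers stand in it at the start, in any order, and some holes may be empty. Origin at the centre of its underside.
- stand: Stirrer stand fixed to the counter: wooden base 50 (x) x 180 (y) x 12 mm high with four clear upright tubes in a row along its y, 45 mm apart, each 19 mm outside and 12 mm inside, 70 mm deep (mouth 82 mm above the counter), each on a coloured disc. Origin at the centre of its underside.
- tube_red (a point): Centre of the inner floor of the clear tube that stands on the red disc, 12 mm above the counter; the mouth is 70 mm straight above. Axes as the stand: y along the row.
- stirrer_red: Stirrer with a red handle, 30 g: a straight steel rod 7 mm thick, with a round handle 14 mm thick over its top 35 mm; 140 mm long in all. Origin at the centre of its foot, z along the rod to the handle. At the start it stands in the drainer with its foot 10 mm above the counter. May be absent.
- tube_blue (a point): Centre of the inner floor of the clear tube that stands on the blue disc, 12 mm above the counter; the mouth is 70 mm straight above. Axes as the stand: y along the row.
- stirrer_blue: Stirrer with a blue handle, 30 g: a straight steel rod 7 mm thick, with a round handle 14 mm thick over its top 35 mm; 140 mm long in all. Origin at the centre of its foot, z along the rod to the handle. At the start it stands in the drainer with its foot 10 mm above the counter. May be absent.
- tube_yellow (a point): Centre of the inner floor of the clear tube that stands on the yellow disc, 12 mm above the counter; the mouth is 70 mm straight above. Axes as the stand: y along the row.
- stirrer_yellow: Stirrer with a yellow handle, 30 g: a straight steel rod 7 mm thick, with a round handle 14 mm thick over its top 35 mm; 140 mm long in all. Origin at the centre of its foot, z along the rod to the handle. At the start it stands in the drainer with its foot 10 mm above the counter. May be absent.
- tube_green (a point): Centre of the inner floor of the clear tube that stands on the green disc, 12 mm above the counter; the mouth is 70 mm straight above. Axes as the stand: y along the row.
- stirrer_green: Stirrer with a green handle, 30 g: a straight steel rod 7 mm thick, with a round handle 14 mm thick over its top 35 mm; 140 mm long in all. Origin at the centre of its foot, z along the rod to the handle. At the start it stands in the drainer with its foot 10 mm above the counter. May be absent.
- mug: White mug with a handle, 80 mm wide, 90 mm high, a bystander. Origin at the centre of its underside.
- jar: Amber jar with a wooden cap, 70 mm wide, 65 mm high, a bystander. Origin at the centre of its underside.
- tin: Tin with a paper label, 72 mm wide, 80 mm high, a bystander. Origin at the centre of its underside.
Things that resemble listed ones, but are neither listed nor needed, are in the scene too. What is shaped like the coaster4 but pink or red is not meant. Several things look just like the coaster_box: the one meant starts farthest from the robot's base.

How it is judged:
By the outcome, as a careful person would: the job done as asked, in the order asked, and still so for the second after the job is handed in, with the robot touching nothing.
Of coaster2, coaster3, coaster4 only 2 to 3 are there at a start; the rules pass over those that are not, and their reading is None.
Of stirrer_red, stirrer_blue, stirrer_yellow, stirrer_green only 3 to 4 are there at a start; the rules pass over those that are not, and their reading is None.
At some moment in a run one of coaster1, coaster2, coaster3, coaster4 may be knocked a few centimetres aside while the robot is not near it.
It also fails if it takes over 210 s, if anything falls off the work surface, if the arm or the gripper's body presses on something with over 40 N, if the wrist force passes 120 N, or if a joint passes its speed limit or range.

## Working session

There is one attempt and no reset: what is moved stays moved. The work goes in short steps, Python scripts to look and compute and a tool call to move; the robot and the scene stay as the last step left them, time stands still between calls to the robot, and variables do not carry over. Pictures are saved under pics/ and viewed, about 12 in all and at most 16, crops included, and the job is handed in when it is done.

Besides the shell and the picture viewer there is one more tool, called after "Request:" as a command line: name --pt "numbers of a row" for each row, then --argument value for the rest. servo_tool: Moves the arm, as the interface text tells. Its arguments: {"type":"object","properties":{"increments":{"type":"array"},"newtons":{"type":"number"}},"required":["increments"]}

```bash
mkdir -p pics && ls
python3 - <<'E'
from rig import *
import cv2,numpy as np
print(state())
for n in("scene","top","wrist"):
    c=calibration(n);print(n,np.round(c["intrinsics"],1).tolist(),np.round(c["extrinsics"],3).tolist())
    cv2.imwrite(f"pics/{n}0.png",grab_frame(n)[:,:,::-1])
E
```

```text
pics
{'time_s': 0.0, 'joint_positions': array([ 1.38360389e+00,  3.85561600e-01,  6.63535002e-03, -5.35988745e-04,
       -1.19400513e+00, -2.58593590e-01]), 'qd': array([ 8.25836145e-04,  6.58069469e-05,  1.36304964e-03,  7.30234023e-04,
        7.81030371e-04, -7.62396330e-04]), 'joint_torque': array([ 2.34793915e-04, -3.90657985e+01,  1.87399632e+01,  4.21959624e+00,
        1.09762445e-02, -1.95092848e-04]), 'tool_pos': array([269.19635078, 563.38411908, 221.45480376]), 'orientation': array([ 3.06170906e+00, -6.94282421e-01, -6.61880000e-04]), 'wrist_force': array([0.28374353, 0.19182862, 0.82082961]), 'wrist_torque': array([ 0.00594582,  0.00192107, -0.01461122]), 'width': 87.04728994670344}
scene [[389.6, 0.0, 283.0], [0.0, 389.6, 207.1], [0.0, 0.0, 1.0]] [[0.61, 0.545, -0.576, 965.1], [0.792, -0.426, 0.437, -335.732], [-0.007, -0.723, -0.691, 563.974], [0.0, 0.0, 0.0, 1.0]]
top [[499.2, 0.0, 276.1], [0.0, 499.2, 208.8], [0.0, 0.0, 1.0]] [[-0.029, -0.983, 0.179, 312.867], [-1.0, 0.03, 0.004, 4.944], [-0.01, -0.179, -0.984, 1371.055], [0.0, 0.0, 0.0, 1.0]]
wrist [[325.2, 0.0, 281.4], [0.0, 325.2, 210.4], [0.0, 0.0, 1.0]] [[-0.43, -0.86, -0.274, 344.691], [-0.903, 0.411, 0.128, 527.82], [0.003, 0.302, -0.953, 383.88], [0.0, 0.0, 0.0, 1.0]]
```

View pics/top0.png

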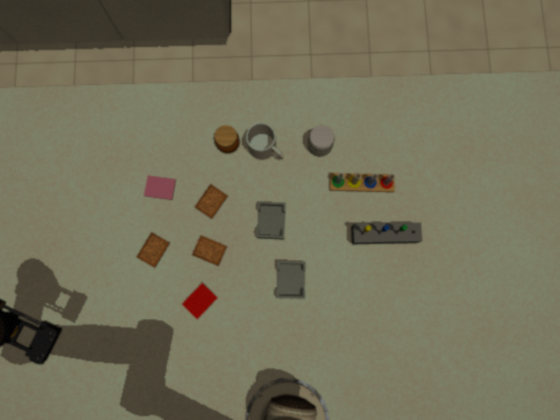

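View pics/scene0.png

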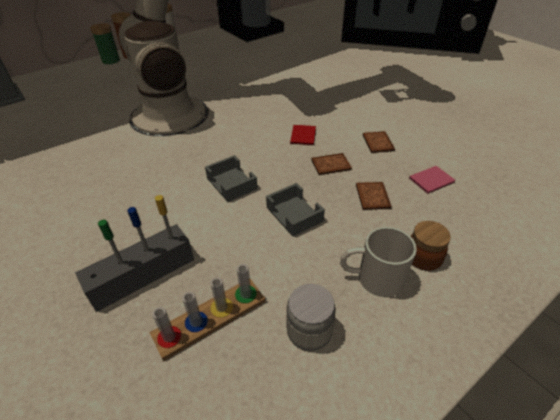

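The top view shows three cork coasters at (211,201), (153,250) and (210,250), with a pink one at (160,188) and a red one at (200,300) as decoys. There are two grey boxes, at (271,220) and (290,279). The one at (271,220) is farther from the base at (287,405), so it is the one meant. The stirrers are yellow (368,228), blue (386,227) and green (404,228), with the red one absent. The stand discs run green, yellow, blue, red at x = 338, 354, 371 and 386, y≈182.

```bash
cat > h.py <<'E'
from rig import *
import cv2,numpy as np
from scipy.spatial.transform import Rotation as R
def rays(name,px,cal=None):
    c=cal or calibration(name);K=c["intrinsics"];T=np.array(c["extrinsics"]);px=np.atleast_2d(px).astype(float)
    d=(px-[K[0][2],K[1][2]])/K[0][0]
    if name=="wrist":
        r=np.linalg.norm(d,axis=1,keepdims=True);d=np.hstack([d*np.sinc(r/np.pi),np.cos(r)])
    else: d=np.hstack([d,np.ones((len(d),1))])
    return T[:3,3],d@T[:3,:3].T
def toz(name,px,z,cal=None):
    o,d=rays(name,px,cal);return o+d*((z-o[2])/d[:,2:])
def cross(A,B):
    M=np.zeros((3,3));b=np.zeros(3)
    for o,d in(A,B):
        d=d[0]/np.linalg.norm(d[0]);P=np.eye(3)-np.outer(d,d);M+=P;b+=P@o
    return np.linalg.solve(M,b)
def proj(name,P,cal=None):
    c=cal or calibration(name);K=c["intrinsics"];T=np.array(c["extrinsics"])
    p=(np.atleast_2d(P)-T[:3,3])@T[:3,:3]
    if name=="wrist":
        q=np.linalg.norm(p[:,:2],axis=1);th=np.arctan2(q,p[:,2]);n=p[:,:2]*(th/np.maximum(q,1e-9))[:,None]
    else: n=p[:,:2]/p[:,2:]
    return n*K[0][0]+[K[0][2],K[1][2]]
def mask(im,lo,hi):
    m=cv2.inRange(cv2.cvtColor(im,cv2.COLOR_RGB2HSV),lo,hi)
    return cv2.morphologyEx(m,cv2.MORPH_CLOSE,np.ones((3,3),np.uint8))
def blobs(m,amin):
    cs=cv2.findContours(m,cv2.RETR_EXTERNAL,cv2.CHAIN_APPROX_NONE)[0]
    return [c[:,0] for c in cs if cv2.contourArea(c)>amin]
def rect(name,c,z,cal=None):
    "centre, long, short, yaw(deg) of the long side, in world at height z"
    P=toz(name,c,z,cal)[:,:2];(cx,cy),(w,h),a=cv2.minAreaRect(P.astype(np.float32))
    if w<h:w,h,a=h,w,a+90
    return np.round([cx,cy,w,h,(a+90)%180-90],1)
def goto(x,y,z,yaw=None):
    "tool-frame shift and turn; yaw: world angle (deg) of the jaw axis, tool straight down"
    s=state();Rc=R.from_rotvec(s["orientation"])
    d=Rc.inv().apply(np.array([x,y,z])-s["tool_pos"])
    yc=Rc.as_matrix()[:,1];cy=np.degrees(np.arctan2(yc[1],yc[0]))
    if yaw is None: yaw=cy
    t=(yaw-cy+90)%180-90
    ya=np.radians(cy+t);Y=np.array([np.cos(ya),np.sin(ya),0]);Z=np.array([0,0,-1.])
    Rt=R.from_matrix(np.array([np.cross(Y,Z),Y,Z]).T)
    print("jaw yaw",round(cy,1),"tool shift",np.round(d,1),"turn",np.round(np.degrees((Rc.inv()*Rt).as_rotvec()),1),"j6",round(s["joint_positions"][5],2))
def snap(n,f):
    c=calibration(n);im=grab_frame(n);cv2.imwrite(f"pics/{f}.png",im[:,:,::-1]);return im,c
E
python3 - <<'E'
from h import *
t=cv2.imread("pics/top0.png")[:,:,::-1].copy();s=cv2.imread("pics/scene0.png")[:,:,::-1].copy()
for n,im in(("top",t),("scene",s)):
    for c in blobs(mask(im,(4,90,50),(17,255,255)),60):print(n,"brown",c.mean(0).round(),rect(n,c,8))
    for c in blobs(mask(im,(75,8,30),(110,80,150)),200):print(n,"grey",c.mean(0).round(),rect(n,c,34))
    for k,lo,hi in(("y",(20,120,90),(32,255,255)),("b",(105,110,50),(125,255,255)),("g",(50,90,30),(90,255,255)),("r",(0,170,80),(3,255,255))):
        for c in blobs(mask(im,lo,hi),8):print(n,k,c.mean(0).round(1),len(c))
E
```

```text
top brown [199. 300.] [316.8 224.7  81.7  62.2 -44.3]
top brown [209. 250.] [451.8 197.7  79.8  59.5  65.3]
top brown [153. 250.] [458.1 352.2  78.6  59.6 -30.6]
top brown [211. 201.] [588.6 192.2  79.7  60.3 -35.3]
top brown [375. 183.] [ 627.8 -274.7   86.6   46.    86.6]
top brown [225. 139.] [764.6 146.6  74.7  67.7  53.6]
top y [368.2 227.3] 13
top y [346.7 184.2] 77
top b [386.3 227. ] 13
top b [369.7 184. ] 26
top g [403.5 227.7] 18
top g [337.4 181.6] 32
top r [199.4 300. ] 74
top r [386.3 184.4] 24
scene brown [203. 320.] [ 629.  -230.1  181.6   57.4   86.7]
scene brown [431. 241.] [742.9 180.9 105.3  68.2 -63. ]
scene brown [373. 196.] [589.9 189.6  86.6  61.7 -35.9]
scene brown [331. 164.] [453.4 195.2  81.6  67.5  66. ]
scene brown [378. 142.] [459.2 349.   88.3  61.7 -30.9]
scene brown [110.  22.] [-817.9  131.6  253.2  112.3  -54.1]
scene y [217.6 310.4] 50
scene y [228.1 300.4] 16
scene y [158.1 198.1] 21
scene b [192.3 325.8] 45
scene b [202.7 315.2] 15
scene b [131.2 209.9] 15
scene g [245.6 294.9] 67
scene g [105.2 229.1] 47
scene g [104.9  48.2] 80
scene r [165.1 341.7] 47
scene r [175.6 329.3] 18
scene r [302.9 134.1] 72
```

Run:
```python
from h import *
goto(458.7,350.5,150,59.3)
im=cv2.imread("pics/top0.png")
print(toz("top",[[271,220],[290,279],[361,183],[386,233]],34).round())
cv2.imwrite("pics/crop1.png",cv2.resize(im[120:330,120:440],None,fx=2.5,fy=2.5,interpolation=cv2.INTER_CUBIC))
```

```text
jaw yaw -115.5 tool shift [262.8 110.4  71.9] turn [ 0.1 -0.   5.2] j6 -0.26
[[ 526.   26.   34.]
 [ 366.  -21.   34.]
 [ 621. -224.   34.]
 [ 481. -283.   34.]]
```

View pics/crop1.png

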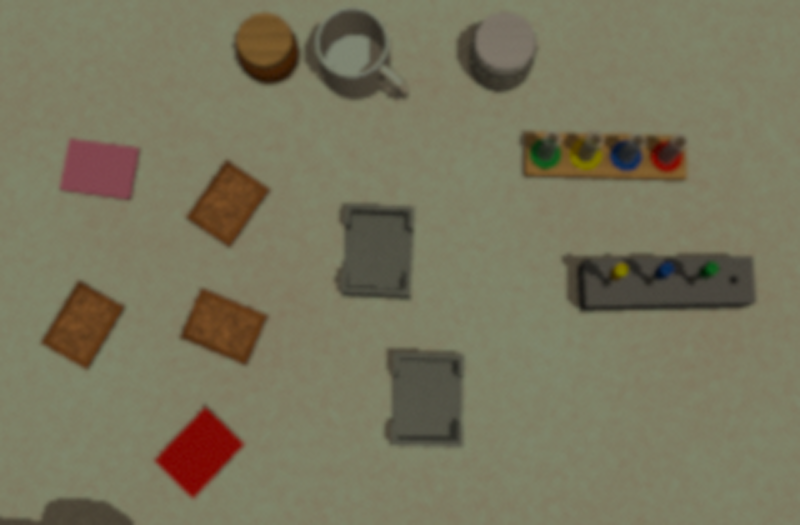

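The crop confirms the choice. The cork coasters are at crop (83,324), (224,326) and (228,203). The pink (100,169) and red (200,450) ones are decoys. The target box is the upper one at (377,250). I'm reaching for the outer coaster (B) first.

Request:
servo_tool --pt "37.5 15.8 5 0 0 0 1" --pt "37.5 15.8 5 0 0 0 1" --pt "37.5 15.8 5 0 0 0 1" --pt "37.5 15.8 5 0 0 0 1" --pt "37.5 15.8 5 0 0 0 1" --pt "37.5 15.8 5 0 0 0 1" --pt "37.5 15.8 5 0 0 0 1" --pt "0 0 0 0 0 5.2 1" --newtons 25

```text
time_s: 0.95
tool_pos: [460.3, 347.1, 186.4]
orientation: [3.023, -0.844, -0.002]
wrist_force: [-0.4, 0.5, 0.8]
width: 87.0
```

Run:
```python
from h import *
im,c=snap("wrist","w1")
for b in blobs(mask(im,(4,90,50),(17,255,255)),800):print(b.mean(0).round(),rect("wrist",b,8,c))
goto(458.7,350.5,150,59.3)
```

```text
[277. 194.] [456.5 353.6  80.2  59.3 -30.9]
[400. 129.] [450.5 199.4  81.9  59.9  66. ]
[343.  26.] [580.8 199.   64.5  60.7 -34.9]
jaw yaw -121.3 tool shift [-1.8 -1.3 36.7] turn [ 0.1  0.  -0.6] j6 0.09
```

View pics/w1.png

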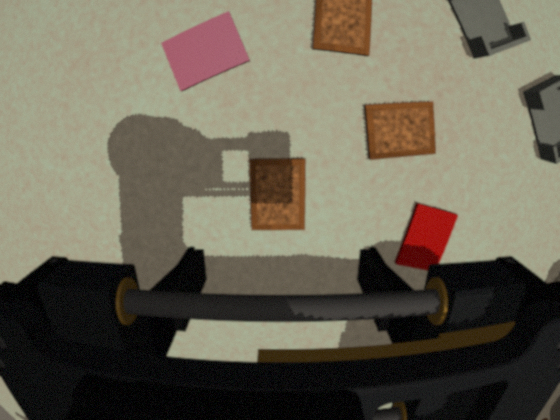

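The wrist view shows coaster B at (277,194) between the fingers, A at (400,129), C at (343,26), and the pink and red decoys. It agrees with the top view to about 2 mm.

Run:
```python
from h import *
goto(457.3,352.3,3,59.1)
```

```text
jaw yaw -121.3 tool shift [ -3.9  -2.4 183.7] turn [ 0.1  0.  -0.4] j6 0.09
```

Request:
servo_tool --pt "-2 -1.2 40 0 0 0 1" --pt "-2 -1.2 40 0 0 0 1" --pt "0 0 40 0 0 -0.4 1" --pt "0 0 35 0 0 0 1" --pt "0 0 15 0 0 0 1" --pt "0 0 7 0 0 0 1" --pt "0 0 2 0 0 0 1" --pt "0 0 0 0 0 0 1"

```text
time_s: 1.8
tool_pos: [456.7, 355.8, 9.3]
orientation: [-3.031, 0.82, -0.001]
wrist_force: [0.3, 0.9, -0.2]
width: 87.4
```

Run:
```python
from h import *
for i in range(4):
  print(state()["tool_pos"]); grab_frame("wrist") if i<3 else 0
goto(457.3,352.3,3,59.1)
```

```text
[456.71802478 355.80198241   9.25881655]
[456.90649153 355.91735548   9.67387519]
[456.94260484 355.91654049   9.82515225]
[456.92563656 355.83467017   9.85483268]
jaw yaw -120.3 tool shift [2.1 2.9 6.8] turn [-0.1 -0.   0.6] j6 0.1
```

Request:
servo_tool --pt "2.1 2.9 4 0 0 0.6 1" --pt "0 0 2.5 0 0 0 1" --pt "0 0 0 0 0 0 1" --pt "0 0 0 0 0 0 -1" --pt "0 0 0 0 0 0 -1" --pt "0 0 0 0 0 0 -1" --pt "0 0 0 0 0 0 -1" --pt "0 0 0 0 0 0 -1"

```text
time_s: 2.75
tool_pos: [456.8, 351.6, 2.1]
orientation: [-3.028, 0.838, -0.0]
wrist_force: [-0.3, -0.1, -0.6]
width: 59.5
```

Request:
servo_tool --pt "0 0 0 0 0 0 -1" --pt "0 0 -10 0 0 0 -1" --pt "0 0 -25 0 0 0 -1" --pt "0 0 -25 0 0 0 -1" --pt "0 0 -25 0 0 0 -1" --pt "0 0 -25 0 0 0 -1" --pt "0 0 0 0 0 0 -1" --pt "0 0 0 0 0 0 -1"

```text
time_s: 3.55
tool_pos: [456.6, 351.5, 112.9]
orientation: [-3.026, 0.838, -0.0]
wrist_force: [-0.1, -0.9, -1.8]
width: 59.3
```

Run:
```python
from h import *
im,c=snap("wrist","w2")
z=state()["tool_pos"][2]
for b in blobs(mask(im,(4,90,50),(17,255,255)),800):print(b.mean(0).round(),rect("wrist",b,8,c),rect("wrist",b,z+5,c))
goto(451.3,198.4,110,155.5)
```

```text
[281. 325.] [349.5 415.5 103.5  14.3  59. ] [422.3 371.9  61.4   8.5  59. ]
[281. 246.] [423.  371.3 102.8  95.9  59.1] [465.8 345.7  60.9  56.8  59.1]
[430. 130.] [450.5 199.7  82.1  59.9  66.1] [482.1 244.   48.7  35.5  66.1]
[362.  16.] [568.  208.   60.9  35.2  56.8] [551.8 248.9  36.1  20.8  56.8]
jaw yaw -121.0 tool shift [ 74.3 133.4   1.9] turn [ 0.1 -0.  83.5] j6 0.09
```

View pics/w2.png

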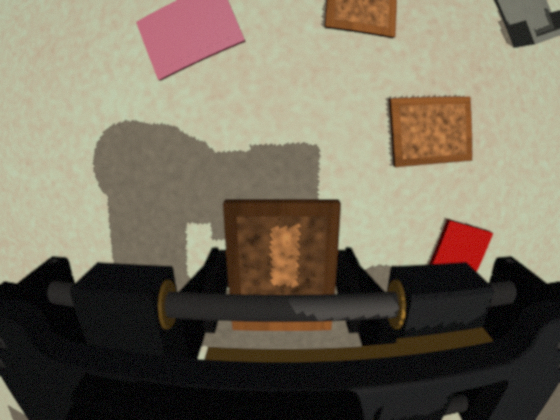

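The wrist view shows coaster B held level at (281,260). A lies at (430,130) and C at the top edge, (362,16). Next I check how B sits in the jaws.

Run:
```python
from h import *
im=cv2.imread("pics/w2.png")[:,:,::-1].copy();c=calibration("wrist");s=state()
bs=blobs(mask(im,(4,90,30),(17,255,255)),500)
P=np.vstack([b for b in bs if 200<b[:,0].mean()<345 and b[:,1].mean()>200])
for dz in(5,6,7):
    r=rect("wrist",P,s["tool_pos"][2]+dz,c);print(dz,r)
    print("offset in tool",R.from_rotvec(s["orientation"]).inv().apply(np.r_[r[:2],s["tool_pos"][2]]-s["tool_pos"]).round(1))
print(s["tool_pos"])
```

```text
5 [454.5 351.8  82.9  61.1 -30.9]
offset in tool [-1.9  0.2  0. ]
6 [455.  351.5  82.4  60.8 -30.9]
offset in tool [-1.3  0.2  0. ]
7 [455.4 351.2  81.9  60.4 -30.9]
offset in tool [-0.8  0.3  0. ]
[456.21961443 351.01264413 111.83949394]
```

Request:
servo_tool --pt "18 32 0 0 0 0 -1" --pt "18 32 0 0 0 0 -1" --pt "18 32 0 0 0 0 -1" --pt "18 32 0 0 0 0 -1" --pt "0 0 0 0 0 8.3 -1" --pt "0 0 0 0 0 8.3 -1" --pt "0 0 0 0 0 8.3 -1" --pt "0 0 0 0 0 8.3 -1"

```text
time_s: 4.4
tool_pos: [451.9, 203.8, 110.8]
orientation: [2.654, -1.675, -0.002]
wrist_force: [-0.7, -0.0, 0.1]
width: 59.4
```

Request:
servo_tool --pt "0 0 0 0 0 8.3 -1" --pt "0 0 0 0 0 8.3 -1" --pt "0 0 0 0 0 8.3 -1" --pt "0 0 0 0 0 8.3 -1" --pt "0 0 0 0 0 8.3 -1" --pt "0 0 0 0 0 8.3 -1" --pt "0 0 0 0 0 0 -1" --pt "0 0 0 0 0 0 -1"

```text
time_s: 5.2
tool_pos: [452.2, 204.3, 111.2]
orientation: [1.715, -2.63, 0.0]
wrist_force: [0.5, 0.0, -0.8]
width: 59.7
```

Run:
```python
from h import *
im,c=snap("top","t1")
for b in blobs(mask(im,(4,90,50),(17,255,255)),60):print(b.mean(0).round(),rect("top",b,8,c))
goto(451.1,198.6,20,155.6);print(state()["tool_pos"])
```

```text
[199. 301.] [316.4 225.9  83.4  65.1 -43.7]
[132. 274.] [394.4 406.2  86.5  12.6  46.4]
[213. 251.] [448.7 185.7  68.1  56.8 -27. ]
[171. 224.] [526.2 304.1 120.4 119.8  44.4]
[213. 197.] [599.9 184.3  59.6  52.1  54.4]
[374. 184.] [ 627.2 -271.7   92.9   43.1   88.2]
[227. 142.] [756.2 143.7  67.3  57.2 -71.2]
jaw yaw 156.2 tool shift [ 5.7 -1.3 91.4] turn [ 0.  -0.1  0.6] j6 -1.17
[452.33399231 204.37073955 111.4159596 ]
```

Request:
servo_tool --pt "3 -0.7 25 0 0 0.6 -1" --pt "3.2 -0.6 35 0 0 0 -1" --pt "0 0 25 0 0 0 -1" --pt "0 0 9 0 0 0 -1" --pt "0 0 3 0 0 0 -1" --pt "0 0 2 0 0 0 -1" --pt "0 0 0 0 0 0 -1" --pt "0 0 0 0 0 0 -1"

```text
time_s: 6.05
tool_pos: [451.9, 199.1, 14.1]
orientation: [-1.698, 2.641, 0.0]
wrist_force: [0.3, -0.5, 0.6]
width: 59.4
```

Run:
```python
from h import *
goto(451.1,198.6,10.8,155.6);print(state()["tool_pos"],state()["wrist_force"])
```

```text
jaw yaw 155.5 tool shift [0.8 0.6 3.3] turn [-0.1  0.1 -0.1] j6 -1.17
[451.94889081 199.05770147  14.06662263] [ 0.32344979 -0.50869387  0.55101207]
```

Request:
servo_tool --pt "1.5 0.6 1 0 0 0 -1" --pt "0 0 1.5 0 0 0 -1" --pt "0 0 0.8 0 0 0 -1" --pt "0 0 0 0 0 0 -1" --pt "0 0 0 0 0 0 1" --pt "0 0 0 0 0 0 1" --pt "0 0 0 0 0 0 1" --pt "0 0 0 0 0 0 1"

```text
time_s: 6.85
tool_pos: [450.2, 197.4, 9.7]
orientation: [1.698, -2.643, 0.0]
wrist_force: [0.1, -0.3, -0.0]
width: 82.6
```

Request:
servo_tool --pt "0 0 0 0 0 0 1" --pt "0 0 -15 0 0 0 1" --pt "0 0 -40 0 0 0 1" --pt "0 0 -45 0 0 0 1" --pt "0 0 -45 0 0 0 1" --pt "0 0 -35 0 0 0 1" --pt "0 0 0 0 0 0 1" --pt "0 0 0 0 0 0 1"

```text
time_s: 7.65
tool_pos: [450.1, 197.5, 190.3]
orientation: [-1.697, 2.642, 0.001]
wrist_force: [-0.4, -0.0, -0.7]
width: 86.9
```

Run:
```python
from h import *
im,c=snap("wrist","w3")
for b in blobs(mask(im,(4,90,40),(17,255,255)),800):print(b.mean(0).round(),rect("wrist",b,8,c),rect("wrist",b,16,c))
goto(588.3,191.8,150,54.6);print(state()["tool_pos"])
```

```text
[ 53. 249.] [788.7 135.  136.8  55.9  -9.4] [780.  134.6 133.7  54.6  -9.4]
[177. 231.] [586.1 193.3  80.6  61.4 -35. ] [582.1 191.6  78.7  60.  -35. ]
[281. 189.] [451.1 200.1  84.2  61.4  66.2] [450.2 198.3  82.2  60.   66.2]
jaw yaw 155.4 tool shift [ -53.  -128.4   39. ] turn [  0.1   0.  -79.2] j6 -1.17
[449.50562614 197.0399452  189.16408897]
```

View pics/w3.png

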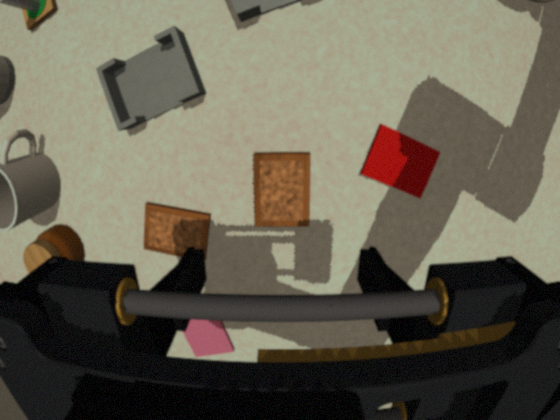

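The two coasters are stacked at (281,189). C is at (177,231) and partly in shadow, and the mug and jar are well clear of it.

Request:
servo_tool --pt "-13.2 -32 10 0 0 0 1" --pt "-13.2 -32 10 0 0 0 1" --pt "-13.2 -32 10 0 0 0 1" --pt "-13.2 -32 10 0 0 0 1" --pt "0 0 10 0 0 -8 1" --pt "0 0 10 0 0 -8 1" --pt "0 0 10 0 0 -8 1" --pt "0 0 10 0 0 -8 1"

```text
time_s: 8.5
tool_pos: [587.4, 191.5, 106.7]
orientation: [2.363, -2.063, -0.003]
wrist_force: [-0.1, -0.1, -0.2]
width: 87.0
```

Request:
servo_tool --pt "0 0 10 0 0 -8 1" --pt "0 0 10 0 0 -8 1" --pt "0 0 10 0 0 -8 1" --pt "0 0 10 0 0 -8 1" --pt "0 0 10 0 0 -8 1" --pt "0 0 10 0 0 -7.2 1" --pt "0 0 0 0 0 0 1" --pt "0 0 0 0 0 0 1"

```text
time_s: 9.3
tool_pos: [587.8, 191.7, 48.3]
orientation: [2.99, -0.957, -0.003]
wrist_force: [0.0, 0.2, -0.5]
width: 87.0
```

Run:
```python
from h import *
im,c=snap("wrist","w4")
print(state()["tool_pos"])
bs=[b for b in blobs(mask(im,(4,90,30),(17,255,255)),500)]
for b in bs:print(b.mean(0).round(),rect("wrist",b,8,c))
goto(587.2,192.8,3,54.8)
```

```text
[588.265372   192.02779231  49.07126703]
[362. 346.] [468.9 191.5  84.   35.3  52.4]
[279. 233.] [588.  193.2  81.6  60.3 -35.1]
[176.  13.] [749.5 164.8  83.5  29.2  46.3]
jaw yaw -125.5 tool shift [-1.3 -0.1 46.1] turn [ 0.1  0.  -0.3] j6 0.37
```

Request:
servo_tool --pt "-0.8 0 20 0 0 -0.3 1" --pt "0 0 18 0 0 0 1" --pt "0 0 6 0 0 0 1" --pt "0 0 2.4 0 0 0 1" --pt "0 0 0 0 0 0 1" --pt "0 0 0 0 0 0 -1" --pt "0 0 0 0 0 0 -1" --pt "0 0 0 0 0 0 -1"

```text
time_s: 10.15
tool_pos: [588.2, 192.9, 4.0]
orientation: [-2.995, 0.946, -0.001]
wrist_force: [0.1, 0.3, -0.0]
width: 70.9
```

Request:
servo_tool --pt "0 0 0 0 0 0 -1" --pt "0 0 0 0 0 0 -1" --pt "0 0 0 0 0 0 -1" --pt "0 0 -15 0 0 0 -1" --pt "0 0 -30 0 0 0 -1" --pt "0 0 -30 0 0 0 -1" --pt "0 0 -25 0 0 0 -1" --pt "0 0 0 0 0 0 -1"

```text
time_s: 10.95
tool_pos: [590.2, 193.9, 107.5]
orientation: [-2.991, 0.943, -0.009]
wrist_force: [0.2, 0.8, -0.8]
width: 59.1
```

Run:
```python
from h import *
im,c=snap("wrist","w5");s=state()
bs=blobs(mask(im,(4,90,30),(17,255,255)),300)
for b in bs:print(b.mean(0).round(),rect("wrist",b,16,c))
P=np.vstack([b for b in bs if 200<b[:,0].mean()<345 and b[:,1].mean()>200])
for dz in(6,7):
    r=rect("wrist",P,s["tool_pos"][2]+dz,c)
    print("held",r,R.from_rotvec(s["orientation"]).inv().apply(np.r_[r[:2],s["tool_pos"][2]]-s["tool_pos"]).round(1))
goto(450.2,198.0,100,155.9);print(s["tool_pos"],s["width"])
```

```text
[305. 331.] [473.2 252.7 135.4  46.8  53. ]
[281. 245.] [564.8 212.5  98.5  94.   55.2]
[205.  20.] [755.3 159.   86.3  47.3  48.7]
held [573.8 192.1 108.3  83.1 -32.6] [-11.5   9.5  -0.1]
held [574.4 191.8 107.6  82.6 -32.6] [-10.9   9.4  -0.1]
jaw yaw -125.0 tool shift [-116.1   75.6    4.6] turn [-0.2  0.1 79.1] j6 0.38
[588.69012856 193.24337645 105.04238428] 59.39615552513866
```

Request:
servo_tool --pt "-29 18.9 0 0 0 0 -1" --pt "-29 18.9 0 0 0 0 -1" --pt "-29 18.9 0 0 0 0 -1" --pt "-29 18.9 0 0 0 0 -1" --pt "0 0 0 0 0 8 -1" --pt "0 0 0 0 0 8 -1" --pt "0 0 0 0 0 8 -1" --pt "0 0 0 0 0 8 -1"

```text
time_s: 11.8
tool_pos: [448.4, 196.7, 101.9]
orientation: [2.611, -1.741, -0.002]
wrist_force: [0.5, -0.8, -1.3]
width: 59.5
```

Request:
servo_tool --pt "0 0 10 0 0 8 -1" --pt "0 0 10 0 0 8 -1" --pt "0 0 10 0 0 8 -1" --pt "0 0 10 0 0 8 -1" --pt "0 0 10 0 0 8 -1" --pt "0 0 10 0 0 7 -1" --pt "0 0 0 0 0 0 -1" --pt "0 0 0 0 0 0 -1"

```text
time_s: 12.6
tool_pos: [448.9, 196.9, 42.5]
orientation: [1.712, -2.631, 0.001]
wrist_force: [0.5, 0.8, 0.1]
width: 59.6
```

Run:
```python
from h import *
snap("wrist","w6")
goto(450.2,198.0,19.5,155.9);print(state()["tool_pos"])
```

```text
jaw yaw 156.1 tool shift [-1.1 -0.5 23.5] turn [ 0.  -0.   0.2] j6 -1.16
[449.30943202 197.21704128  43.03730886]
```

View pics/w6.png

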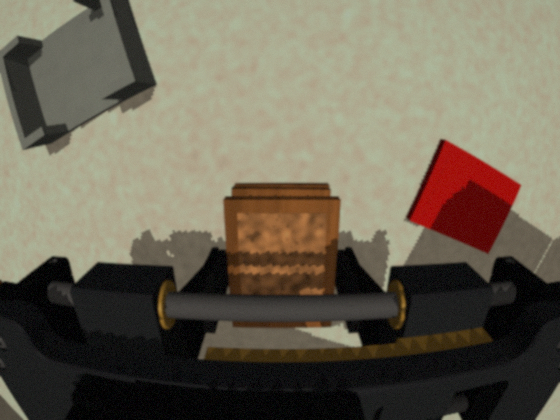

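Held C hovers right over the pile at (281,260), and the pile's edge shows just behind it. Lowering and releasing.

Request:
servo_tool --pt "-0.6 -0.5 10 0 0 0 -1" --pt "0 0 9 0 0 0 -1" --pt "0 0 4 0 0 0 -1" --pt "0 0 1.5 0 0 0 -1" --pt "0 0 0 0 0 0 -1" --pt "0 0 0 0 0 0 1" --pt "0 0 0 0 0 0 1" --pt "0 0 0 0 0 0 1"

```text
time_s: 13.45
tool_pos: [450.2, 197.8, 18.7]
orientation: [1.71, -2.635, 0.0]
wrist_force: [-0.0, 0.2, -0.5]
width: 75.9
```

Request:
servo_tool --pt "0 0 0 0 0 0 1" --pt "0 0 0 0 0 0 1" --pt "0 0 -20 0 0 0 1" --pt "0 0 -40 0 0 0 1" --pt "0 0 -40 0 0 0 1" --pt "0 0 -30 0 0 0 1" --pt "0 0 0 0 0 0 1" --pt "0 0 0 0 0 0 1"

```text
time_s: 14.25
tool_pos: [450.1, 197.8, 149.3]
orientation: [-1.709, 2.635, 0.001]
wrist_force: [-0.3, -0.4, -1.7]
width: 87.0
```

Run:
```python
from h import *
im,c=snap("wrist","w7")
for b in blobs(mask(im,(4,90,40),(17,255,255)),800):print(b.mean(0).round(),rect("wrist",b,24,c))
goto(450.2,198.0,150,155.9);print(state()["tool_pos"])
v=im[100:300,180:380];cv2.imwrite("pics/w7c.png",cv2.resize(v[:,:,::-1],None,fx=3,fy=3))
```

```text
[ 30. 258.] [7.766e+02 1.323e+02 1.447e+02 4.060e+01 6.000e-01]
[282. 200.] [448.9 197.   81.8  60.6  66. ]
jaw yaw 155.9 tool shift [-0.8 -0.3 -1.8] turn [ 0.1 -0.   0. ] j6 -1.16
[449.57692219 197.35165266 148.22596096]
```

View pics/w7c.png

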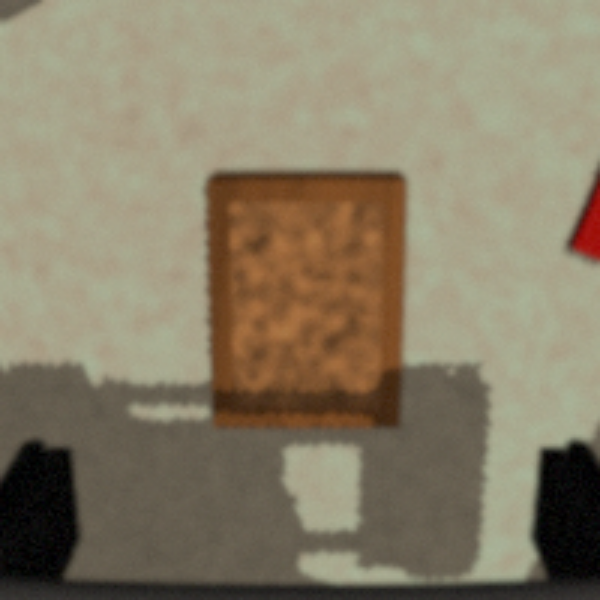

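The three-coaster pile is neat, at crop (305,300). I'll square it up by squeezing gently along its length, then grip it across.

Request:
servo_tool --pt "0 0 10 0 0 -8.5 1" --pt "0 0 10 0 0 -8.5 1" --pt "0 0 10 0 0 -8.5 1" --pt "0 0 10 0 0 -8.5 1" --pt "0 0 10 0 0 -8.5 1" --pt "0 0 10 0 0 -8.5 1" --pt "0 0 10 0 0 -8.5 1" --pt "0 0 10 0 0 -8.5 1"

```text
time_s: 15.1
tool_pos: [449.2, 196.9, 66.7]
orientation: [2.892, -1.219, -0.003]
wrist_force: [1.2, 0.0, -0.7]
width: 86.7
```

Request:
servo_tool --pt "0 0 10 0 0 -8.5 1" --pt "0 0 10 0 0 -8.5 1" --pt "0 0 5 0 0 -5 1" --pt "0 0 0 0 0 0 1" --pt "0 0 0 0 0 0 1"

```text
time_s: 15.6
tool_pos: [449.6, 197.2, 42.9]
orientation: [3.07, -0.657, -0.002]
wrist_force: [-0.0, 0.3, 0.3]
width: 87.1
```

Run:
```python
from h import *
im,c=snap("wrist","w8");s=state()
for b in blobs(mask(im,(4,90,30),(17,255,255)),800):print(b.mean(0).round(),rect("wrist",b,24,c))
goto(449.5,197.5,30,66);print(s["tool_pos"])
```

```text
[280. 243.] [452.3 196.7  80.1  65.7  66.2]
jaw yaw -114.1 tool shift [-0.4  0.2 13.3] turn [ 0.1  0.  -0.1] j6 0.4
[449.94470546 197.50381106  43.32321764]
```

Request:
servo_tool --pt "0 0 14 0 0 0 1" --pt "0 0 8 0 0 0 1" --pt "0 0 7 0 0 0 1" --pt "0 0 6 0 0 0 1" --pt "0 0 5 0 0 0 1" --pt "0 0 0 0 0 0 1" --newtons 10

```text
time_s: 16.25
tool_pos: [449.8, 197.5, 3.2]
orientation: [3.072, -0.654, -0.001]
wrist_force: [-0.1, -0.1, -0.6]
width: 87.0
```

Request:
servo_tool --pt "0 0 0 0 0 0 -1" --pt "0 0 0 0 0 0 -1" --pt "0 0 0 0 0 0 -1" --pt "0 0 0 0 0 0 -1" --pt "0 0 0 0 0 0 -1"

```text
time_s: 16.75
tool_pos: [450.4, 198.0, 4.1]
orientation: [-3.072, 0.654, -0.001]
wrist_force: [-0.0, -0.3, 0.1]
width: 79.6
```

Request:
servo_tool --pt "0 0 0 0 0 0 1" --pt "0 0 0 0 0 0 1" --pt "0 0 0 0 0 0 1" --pt "0 0 0 0 0 0 1" --pt "0 0 -12 0 0 0 1" --pt "0 0 -14 0 0 0 1" --pt "0 0 -16 0 0 0 1" --pt "0 0 0 0 0 8.5 1"

```text
time_s: 17.55
tool_pos: [451.4, 198.7, 47.8]
orientation: [-3.011, 0.884, -0.004]
wrist_force: [0.1, -0.4, 0.2]
width: 87.4
```

Request:
servo_tool --pt "0 0 0 0 0 8.5 1" --pt "0 0 0 0 0 8.5 1" --pt "0 0 0 0 0 8.5 1" --pt "0 0 0 0 0 8.5 1" --pt "0 0 0 0 0 8.5 1" --pt "0 0 0 0 0 8.5 1" --pt "0 0 0 0 0 8.5 1" --pt "0 0 0 0 0 8.5 1"

```text
time_s: 18.35
tool_pos: [450.1, 197.7, 45.8]
orientation: [2.0, -2.422, -0.0]
wrist_force: [-0.3, 0.3, 0.1]
width: 87.0
```

Request:
servo_tool --pt "0 0 0 0 0 8.5 1" --pt "0 0 0 0 0 4.9 1" --pt "0 0 0 0 0 0 1" --pt "0 0 0 0 0 0 1"

```text
time_s: 18.75
tool_pos: [450.1, 197.7, 45.8]
orientation: [1.715, -2.632, 0.0]
wrist_force: [0.7, -0.5, 0.2]
width: 86.9
```

Run:
```python
from h import *
im,c=snap("wrist","w9");s=state()
for b in blobs(mask(im,(4,90,30),(17,255,255)),800):print(b.mean(0).round(),rect("wrist",b,24,c))
goto(449.8,197.5,3,156);print(s["tool_pos"])
```

```text
[282. 237.] [447.5 193.3  78.3  60.7  66.2]
jaw yaw 156.2 tool shift [ 0.4  0.2 42.8] turn [ 0.  -0.   0.2] j6 -1.16
[450.15824608 197.74089291  45.84298465]
```

Request:
servo_tool --pt "0.4 0 18 0 0 0 1" --pt "0 0 15 0 0 0 1" --pt "0 0 7 0 0 0 1" --pt "0 0 3.3 0 0 0 1" --pt "0 0 0 0 0 0 1" --pt "0 0 0 0 0 0 -1" --pt "0 0 0 0 0 0 -1" --pt "0 0 0 0 0 0 -1" --newtons 45

```text
time_s: 19.6
tool_pos: [450.3, 197.6, 3.0]
orientation: [-1.712, 2.633, 0.0]
wrist_force: [0.5, -1.0, 0.4]
width: 70.8
```

Request:
servo_tool --pt "0 0 0 0 0 0 -1" --pt "0 0 0 0 0 0 -1" --pt "0 0 0 0 0 0 -1" --pt "0 0 -10 0 0 0 -1" --pt "0 0 -25 0 0 0 -1" --pt "0 0 -35 0 0 0 -1" --pt "0 0 -35 0 0 0 -1" --pt "0 0 0 0 0 0 -1"

```text
time_s: 20.4
tool_pos: [452.8, 199.4, 112.7]
orientation: [-1.708, 2.624, 0.001]
wrist_force: [0.4, 0.2, -2.2]
width: 59.3
```

Run:
```python
from h import *
im,c=snap("wrist","w10");s=state();print(s["tool_pos"],s["width"],s["wrist_force"])
goto(526,26,110,90)
```

```text
[451.15679223 198.36688358 110.11750485] 59.69358592964525 [-0.04789652  0.15344702 -1.47226165]
jaw yaw 156.1 tool shift [ 127.2 -138.3   -0.2] turn [ 0.1  0.4 66.1] j6 -1.16
```

View pics/w10.png

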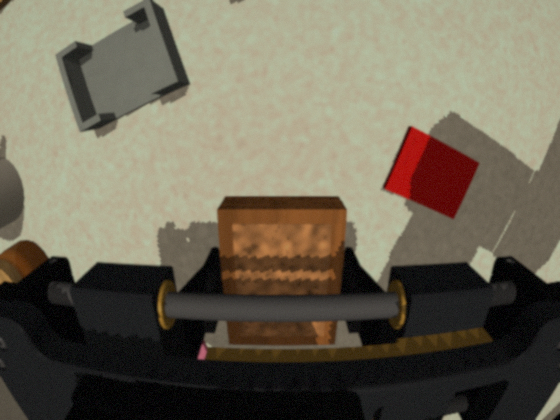

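The pile is held (1.5 N, about three coasters) at (281,270), and the target box is at (125,65). Next I bring the camera over the box to measure it.

Run:
```python
from h import *
s=state();Rc=R.from_rotvec(s["orientation"]);c=calibration("wrist")
o=Rc.inv().apply(np.array(c["extrinsics"])[:3,3]-s["tool_pos"]);print("cam in tool",o.round(1))
for t in(66.1,-113.9):
    Rt=Rc*R.from_rotvec([0,0,np.radians(t)]);w=Rt.apply(o);print(t,w.round())
    p=np.array([526,26,110])-[w[0],w[1],0];print("tcp for camera above",p.round());goto(p[0],p[1],p[2])
```

```text
cam in tool [  83.4    0.  -162.3]
66.1 [-84.  -1. 162.]
tcp for camera above [610.  27. 110.]
jaw yaw 156.1 tool shift [ 9.25e+01 -2.15e+02  1.00e-01] turn [-0.1  0.3  0. ] j6 -1.16
-113.9 [ 83.  -1. 163.]
tcp for camera above [443.  27. 110.]
jaw yaw 156.1 tool shift [160.1 -62.5  -0.6] turn [-0.1  0.3  0. ] j6 -1.16
```

Request:
servo_tool --pt "40 -15.6 0 0 0 0 -1" --pt "40 -15.6 0 0 0 0 -1" --pt "40 -15.6 0 0 0 0 -1" --pt "40 -15.6 0 0 0 0 -1" --pt "0 0 0 0 0 -8.2 -1" --pt "0 0 0 0 0 -8.2 -1" --pt "0 0 0 0 0 -8.2 -1" --pt "0 0 0 0 0 -8.2 -1"

```text
time_s: 21.25
tool_pos: [440.8, 25.1, 106.2]
orientation: [2.389, -2.036, -0.003]
wrist_force: [0.9, 0.2, -2.0]
width: 59.6
```

Request:
servo_tool --pt "0 0 0 0 0 -8.2 -1" --pt "0 0 0 0 0 -8.2 -1" --pt "0 0 0 0 0 -8.2 -1" --pt "0 0 0 0 0 -8.2 -1" --pt "0 0 0 0 0 -8.2 -1" --pt "0 0 0 0 0 -8.2 -1" --pt "0 0 0 0 0 -8.2 -1" --pt "0 0 0 0 0 -8.2 -1"

```text
time_s: 22.05
tool_pos: [440.8, 25.3, 106.2]
orientation: [3.112, -0.416, -0.005]
wrist_force: [0.1, -0.4, -1.4]
width: 59.7
```

Request:
servo_tool --pt "0 0 0 0 0 -8.2 -1" --pt "0 0 0 0 0 -7.3 -1" --pt "0 0 0 0 0 0 -1" --pt "0 0 0 0 0 0 -1"

```text
time_s: 22.45
tool_pos: [441.3, 25.5, 106.7]
orientation: [3.141, -0.006, -0.003]
wrist_force: [-0.5, -0.2, -1.2]
width: 59.8
```

Run:
```python
from h import *
s=state();im,c=snap("wrist","w11");print(s["tool_pos"],s["width"])
hsv=cv2.cvtColor(im,cv2.COLOR_RGB2HSV);p=proj("wrist",[[526,26,6],[526,26,34],[575,64,34],[477,-12,34]],c).round();print(p)
for q in((p[0][0],p[0][1]),(200,20),(p[0][0]+60,p[0][1])):print(q,hsv[int(np.clip(q[1],0,419)),int(q[0])])
x,y=p[1].astype(int);y0=max(0,y-110)
cv2.imwrite("pics/w11c.png",cv2.resize(im[y0:y+110,x-110:x+110][:,:,::-1],None,fx=2.7,fy=2.7,interpolation=cv2.INTER_CUBIC));print("crop origin",x-110,y0)
```

```text
[441.32991935  25.52972969 106.71461479] 59.79129943910066
[[280. 109.]
 [280. 109.]
 [227.  43.]
 [332. 176.]]
(np.float64(280.0), np.float64(109.0)) [ 32  26 137]
(200, 20) [ 30  38 202]
(np.float64(340.0), np.float64(109.0)) [ 29  39 198]
crop origin 170 0
```

View pics/w11c.png

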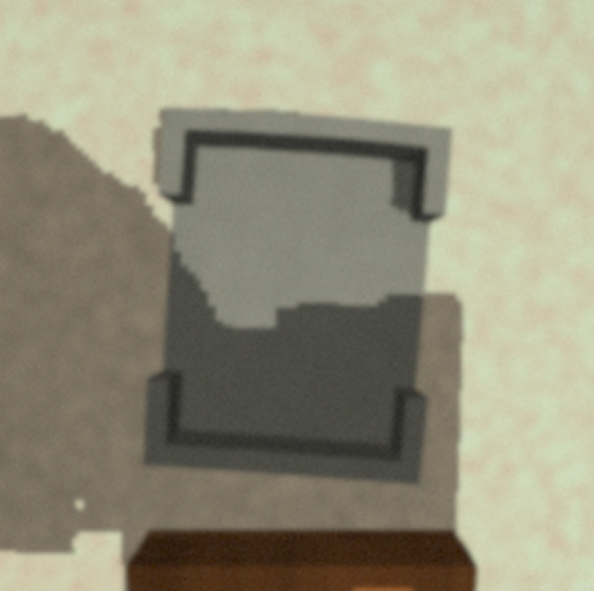

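The crop shows the box's rim corners at (162,109), (450,130), (419,482) and (146,463). The inner rim corners are (188,131), (426,150), (401,460) and (168,442). The box is turned a few degrees, and the held pile is at the bottom edge.

Run:
```python
from h import *
c=calibration("wrist")
for nm,q in(("outer",[(162,109),(450,130),(419,482),(146,463)]),("inner",[(188,131),(426,150),(401,460),(168,442)])):
    P=toz("wrist",np.array(q)/2.7+[170,0],34,c)[:,:2]
    e=[np.linalg.norm(P[i]-P[(i+1)%4]).round(1) for i in range(4)]
    a=[np.degrees(np.arctan2(*(P[i]-P[j])[::-1])).round(1) for i,j in((0,3),(1,2))]
    b=[np.degrees(np.arctan2(*(P[i]-P[j])[::-1])).round(1)-90 for i,j in((0,1),(3,2))]
    print(nm,P.mean(0).round(1),"edges",e,"long yaw",a,"from short",b);print(P.round(1).tolist())
# rim outline by top camera
im,ct=snap("top","t2");
# held pile vs tool
im=cv2.imread("pics/w11.png")[:,:,::-1].copy();s=state()
bs=[b for b in blobs(mask(im,(4,90,20),(17,255,255)),200) if 200<b[:,0].mean()<345 and b[:,1].mean()>180]
Q=np.vstack(bs);print("px",Q.min(0),Q.max(0))
for y in range(Q[:,1].min(),Q[:,1].max(),12):
    r=Q[abs(Q[:,1]-y)<2]
    print(y,r[:,0].min(),r[:,0].max(),end="; ")
goto(526,26,106.7,90)
```

```text
outer [526.1  27.1] edges [np.float64(76.2), np.float64(96.8), np.float64(75.2), np.float64(97.0)] long yaw [np.float64(-3.6), np.float64(-4.2)] from short [np.float64(-4.400000000000006), np.float64(-4.299999999999997)]
[[577.4, 61.8], [571.5, -14.2], [475.0, -7.1], [480.6, 67.9]]
inner [526.   26.7] edges [np.float64(62.8), np.float64(84.7), np.float64(63.7), np.float64(84.8)] long yaw [np.float64(-4.5), np.float64(-3.9)] from short [np.float64(-4.799999999999997), np.float64(-4.700000000000003)]
[[570.9, 54.8], [565.6, -7.8], [481.1, -2.0], [486.4, 61.5]]
px [217 196] [345 345]
196 225 337; 208 218 344; 220 218 344; 232 219 344; 244 220 344; 256 219 344; 268 220 343; 280 221 342; 292 222 341; Traceback (most recent call last):
  File "<stdin>", line 17, in <module>
    return umr_minimum(a, axis, None, out, keepdims, initial, where)
ValueError: zero-size array to reduction operation minimum which has no identity
```

Run:
```python
from h import *
c=calibration("wrist");s=state();t=s["tool_pos"];Ri=R.from_rotvec(s["orientation"]).inv()
for n,q,dz in(("front bot",(281,196),-2.5),("front top",(281,208),21.5),("back top",(281,345),21.5),("L",(218,220),21.5),("R",(344.5,220),21.5)):
    print(n,Ri.apply(toz("wrist",[q],t[2]+dz,c)[0]-t).round(1))
im=cv2.imread("pics/w11.png");print(im[190:216:2,281].tolist());print(im[335:352:2,281].tolist())
goto(526,26.9,75,85.7);print(t)
```

```text
front bot [39.1 -0.2  2.5]
front top [ 39.9  -0.1 -21.5]
back top [-40.4  -0.1 -21.5]
L [ 34.1 -29.4 -21.6]
R [ 34.1  29.4 -21.5]
[[102, 119, 128], [100, 117, 126], [97, 116, 124], [60, 78, 91], [15, 32, 56], [22, 35, 56], [13, 35, 53], [22, 37, 61], [15, 37, 59], [22, 38, 62], [26, 49, 77], [24, 49, 81], [24, 49, 82]]
[[59, 103, 155], [53, 98, 155], [47, 93, 152], [48, 96, 152], [51, 98, 153], [112, 145, 174], [167, 198, 201], [101, 125, 126], [25, 56, 74]]
jaw yaw -90.2 tool shift [84.3 -1.5 32. ] turn [0.  0.1 4.1] j6 1.14
[441.70270842  25.66786584 107.08175179]
```

Request:
servo_tool --pt "28 -0.5 5 0 0 0 -1" --pt "28 -0.5 5 0 0 0 -1" --pt "28 -0.5 5 0 0 0 -1" --pt "0 0 15 0 0 4.1 -1" --pt "0 0 15 0 0 0 -1" --pt "0 0 10 0 0 0 -1" --pt "0 0 0 0 0 0 -1" --pt "0 0 0 0 0 0 -1"

```text
time_s: 23.35
tool_pos: [526.3, 27.3, 52.8]
orientation: [3.139, -0.113, 0.0]
wrist_force: [0.1, -0.4, -2.0]
width: 59.8
```

Run:
```python
from h import *
im,c=snap("wrist","w12");print(state()["tool_pos"],state()["wrist_force"])
goto(526,26.9,38,85.7)
```

```text
[526.61189252  27.42897784  53.19914604] [ 0.39447543 -0.00501105 -0.84905193]
jaw yaw -94.1 tool shift [-0.6  0.6 15.2] turn [-0.  -0.1  0.2] j6 1.14
```

View pics/w12.png

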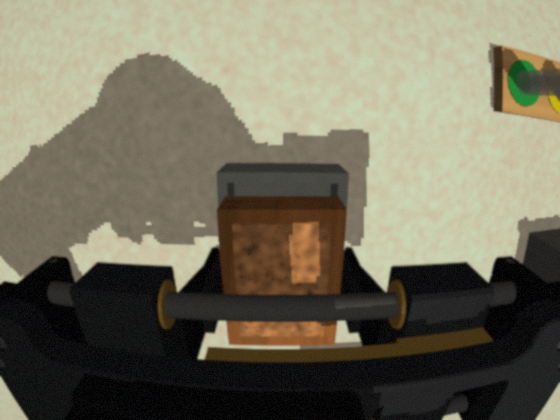

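The pile hangs square over the box. The far rim runs (219,168)–(347,168) and the pile spans (218–345), so they are in line to about 0.6 mm.

Run:
```python
from h import *
c=calibration("wrist");s=state();t=s["tool_pos"];Ri=R.from_rotvec(s["orientation"]).inv()
im=cv2.imread("pics/w12.png");print(im[158:200:2,281].mean(1).round().tolist());print(im[176,210:356].mean(1).round().tolist())
for q,z in(((281,165),34),((281,182),34),((281,173),34)):print(Ri.apply(toz("wrist",[q],z,c)[0]-t).round(1))
```

```text
[112.0, 113.0, 96.0, 58.0, 48.0, 52.0, 44.0, 63.0, 71.0, 69.0, 66.0, 72.0, 70.0, 68.0, 68.0, 73.0, 69.0, 72.0, 69.0, 52.0, 37.0]
[107.0, 109.0, 111.0, 111.0, 109.0, 107.0, 95.0, 79.0, 73.0, 70.0, 70.0, 69.0, 67.0, 72.0, 70.0, 69.0, 70.0, 72.0, 68.0, 71.0, 71.0, 72.0, 72.0, 70.0, 71.0, 70.0, 69.0, 71.0, 69.0, 71.0, 70.0, 71.0, 73.0, 70.0, 69.0, 71.0, 72.0, 71.0, 70.0, 70.0, 72.0, 71.0, 68.0, 70.0, 75.0, 70.0, 70.0, 70.0, 69.0, 71.0, 71.0, 70.0, 70.0, 71.0, 71.0, 70.0, 72.0, 73.0, 73.0, 75.0, 71.0, 74.0, 71.0, 72.0, 70.0, 71.0, 71.0, 71.0, 70.0, 74.0, 69.0, 69.0, 71.0, 73.0, 72.0, 71.0, 69.0, 72.0, 73.0, 71.0, 71.0, 72.0, 74.0, 73.0, 71.0, 74.0, 73.0, 73.0, 75.0, 70.0, 73.0, 72.0, 73.0, 70.0, 71.0, 74.0, 70.0, 69.0, 76.0, 73.0, 72.0, 71.0, 72.0, 73.0, 71.0, 70.0, 72.0, 73.0, 69.0, 67.0, 73.0, 71.0, 69.0, 72.0, 73.0, 66.0, 73.0, 73.0, 70.0, 70.0, 73.0, 70.0, 73.0, 74.0, 70.0, 71.0, 73.0, 73.0, 74.0, 70.0, 74.0, 72.0, 70.0, 74.0, 70.0, 71.0, 72.0, 76.0, 86.0, 101.0, 110.0, 114.0, 114.0, 113.0, 113.0, 113.0]
[52.7 -0.2 19.3]
[42.9 -0.2 19.3]
[48.1 -0.2 19.3]
```

Request:
servo_tool --pt "-0.3 0.7 8 0 0 0.2 -1" --pt "0 0 8 0 0 0 -1" --pt "0 0 3 0 0 0 -1" --pt "0 0 3 0 0 0 -1" --pt "0 0 0 0 0 0 -1"

```text
time_s: 23.9
tool_pos: [525.5, 26.5, 30.1]
orientation: [3.139, -0.119, -0.001]
wrist_force: [-0.5, -0.3, -1.7]
width: 59.7
```

Request:
servo_tool --pt "0 0 6 0 0 0 -1" --pt "0 0 5 0 0 0 -1" --pt "0 0 4 0 0 0 -1" --pt "0 0 2.5 0 0 0 -1" --pt "0 0 1.5 0 0 0 -1" --pt "0 0 0 0 0 0 -1"

```text
time_s: 24.5
tool_pos: [525.7, 26.6, 11.3]
orientation: [3.139, -0.119, -0.001]
wrist_force: [-0.7, 0.1, -1.6]
width: 59.6
```

Request:
servo_tool --pt "0 0 1.2 0 0 0 -1" --pt "0 0 0.8 0 0 0 -1" --pt "0 0 0 0 0 0 -1" --pt "0 0 0 0 0 0 -1"

```text
time_s: 24.9
tool_pos: [525.8, 26.6, 9.6]
orientation: [-3.139, 0.119, -0.0]
wrist_force: [-0.5, -0.6, -2.0]
width: 59.7
```

Request:
servo_tool --pt "0 0 0 0 0 0 0.7" --pt "0 0 0 0 0 0 0.7" --pt "0 0 0 0 0 0 0.7" --pt "0 0 0 0 0 0 0.7" --pt "0 0 0 0 0 0 0.7" --pt "0 0 -12 0 0 0 0.7" --pt "0 0 -30 0 0 0 0.7" --pt "0 0 -30 0 0 0 0.7"

```text
time_s: 25.7
tool_pos: [525.5, 26.4, 82.7]
orientation: [3.139, -0.119, -0.002]
wrist_force: [-0.3, -0.3, 0.0]
width: 74.2
```

Request:
servo_tool --pt "-40 0 -40 0 0 0 0.7" --pt "-40 0 -20 0 0 0 0.7" --pt "0 0 0 0 0 0 0.7" --pt "0 0 0 0 0 0 0.7"

```text
time_s: 26.1
tool_pos: [450.7, 32.5, 138.6]
orientation: [-3.138, 0.117, -0.005]
wrist_force: [0.0, 0.0, -0.2]
width: 74.1
```

Run:
```python
from h import *
im,c=snap("wrist","w13");print(state()["tool_pos"])
for b in blobs(mask(im,(4,90,30),(17,255,255)),800):print(b.mean(0).round(),rect("wrist",b,30,c))
x,y=proj("wrist",[[526,27,30]],c)[0].astype(int);y0=max(0,y-90)
cv2.imwrite("pics/w13c.png",cv2.resize(im[y0:y+90,x-90:x+90][:,:,::-1],None,fx=3,fy=3,interpolation=cv2.INTER_CUBIC))
```

```text
[451.12146192  32.50424487 137.81137758]
[282. 121.] [525.2  26.9  82.   61.6  -4.2]
[502.  35.] [ 615.4 -202.8  157.7   34.6   86.6]
```

View pics/w13c.png

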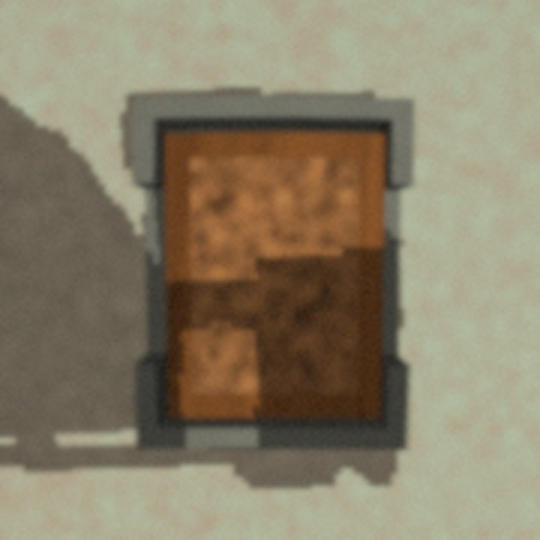

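The pile lies flat inside the box, with the outline at crop (275,275), 82×61 mm, centred to 1 mm. Next come the stirrers, starting with a viewing pose over the drainer and the stand.

Run:
```python
from h import *
goto(540,-320,200,-3)
for k,q in(("y",(368.2,227.3)),("b",(386.3,227)),("g",(403.5,227.7))):print(k,toz("top",[q],150).round(1))
for k,q in(("y",(158.1,198.1)),("b",(131.2,209.9)),("g",(105.2,229.1))):print(k,toz("scene",[q],133).round(1))
```

```text
jaw yaw -94.3 tool shift [115.3 344.8 -62.3] turn [-0.1 -0.1 88.7] j6 1.06
y [[ 481.9 -215.3  150. ]]
b [[ 481.3 -259.9  150. ]]
g [[ 478.3 -302.   150. ]]
y [[ 462.6 -212.   133. ]]
b [[ 462.2 -257.8  133. ]]
g [[ 478.3 -305.3  133. ]]
```

Request:
servo_tool --pt "17.7 37.4 -18 0 0 0 0.7" --pt "17.7 37.4 -18 0 0 0 0.7" --pt "17.7 37.4 -18 0 0 0 0.7" --pt "17.7 37.4 -18 0 0 0 0.7" --pt "17.7 37.4 0 0 0 0 0.7" --pt "17.7 37.4 0 0 0 0 0.7" --pt "0 0 0 0 0 8 0" --pt "0 0 0 0 0 8 0"

```text
time_s: 26.95
tool_pos: [540.1, -201.5, 206.8]
orientation: [3.089, -0.569, -0.005]
wrist_force: [-0.7, 0.1, -0.0]
width: 65.0
```

Request:
servo_tool --pt "0 0 0 0 0 8 0" --pt "0 0 0 0 0 8 0" --pt "0 0 0 0 0 8 0" --pt "0 0 0 0 0 8 0" --pt "0 0 0 0 0 8 0" --pt "0 0 0 0 0 8 0" --pt "0 0 0 0 0 8 0" --pt "0 0 0 0 0 8 0"

```text
time_s: 27.75
tool_pos: [540.1, -200.1, 207.4]
orientation: [2.32, -2.116, -0.003]
wrist_force: [0.4, -0.8, 0.7]
width: 43.5
```

Request:
servo_tool --pt "0 0 0 0 0 8 0" --pt "0 0 0 0 0 0 0" --pt "0 0 0 0 0 0 0"

```text
time_s: 28.05
tool_pos: [539.9, -199.8, 207.9]
orientation: [2.178, -2.263, -0.002]
wrist_force: [0.3, -0.5, -0.2]
width: 43.8
```

Run:
```python
from h import *
im,c=snap("wrist","w14");s=state();print(s["tool_pos"],s["width"],s["joint_positions"].round(2))
goto(540,-200,200,-3)
for k,lo,hi in(("y",(20,120,70),(32,255,255)),("b",(105,110,40),(125,255,255)),("g",(50,90,30),(90,255,255)),("r",(0,170,70),(4,255,255))):
    for b in blobs(mask(im,lo,hi),25):print(k,b.mean(0).round(1),b.min(0),b.max(0),toz("wrist",[b.mean(0)],140,c).round(0))
cv2.imwrite("pics/w14b.png",cv2.resize(im[:,:,::-1],(800,600),interpolation=cv2.INTER_CUBIC))
```

```text
[ 539.80664608 -199.78797084  208.11769058] 43.697237922961314 [-0.07  0.31 -0.14  0.   -1.12  0.03]
jaw yaw 177.8 tool shift [ 0.2 -0.2  8.1] turn [ 0.1 -0.   0.8] j6 0.03
y [278.5 352.9] [259 350] [299 356] [[547. -71. 140.]]
y [452.7 337.4] [443 333] [464 343] [[369. -68. 140.]]
y [358.1 200.2] [346 187] [370 213] [[ 481. -216.  140.]]
y [203.5 181.3] [187 166] [218 198] [[ 596. -235.  140.]]
b [359.9 141.2] [348 132] [372 152] [[ 481. -260.  140.]]
b [203.6 142. ] [188 129] [215 158] [[ 593. -264.  140.]]
g [205.8 217.4] [191 206] [218 232] [[ 597. -207.  140.]]
g [359.6  80.4] [346  70] [372  90] [[ 480. -304.  140.]]
r [203.1 103.4] [190  88] [215 118] [[ 592. -292.  140.]]
```

View pics/w14b.png

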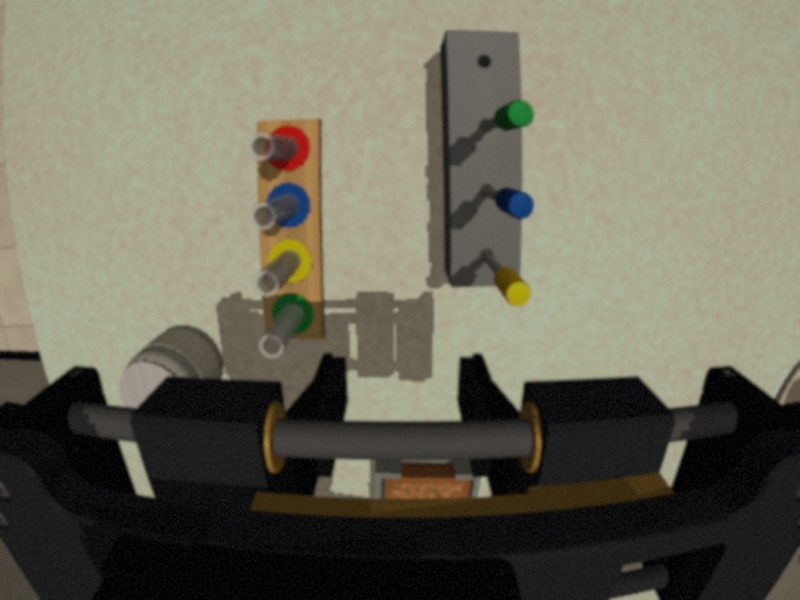

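The view (800×600) shows the stand tubes with mouths at red (262,147), blue (264,216), yellow (268,280) and green (272,345). The stirrer tops are green (517,114), blue (518,205) and yellow (517,293). The empty hole is at (484,61).

Run:
```python
from h import *
c=calibration("wrist");k=.7
M={n:toz("wrist",[np.array(q)*k],82,c)[0].round(1) for n,q in dict(red=(262,147),blue=(264,216),yellow=(268,280),green=(272,345)).items()}
print("mouths",{a:b.tolist() for a,b in M.items()})
im=cv2.imread("pics/w14.png")[:,:,::-1].copy()
for b in blobs(mask(im,(8,60,60),(17,255,255)),1500):
    if b[:,0].mean()<240:print("base",rect("wrist",b,12,c),b.min(0),b.max(0))
for n,q in dict(green=(517,113),blue=(519,205),yellow=(518,294)).items():print("top",n,toz("wrist",[np.array(q)*k],150,c)[0].round(1))
print("hole",toz("wrist",[np.array((484,61))*k],55,c)[0].round(1))
# drainer top corners
print("drainer",toz("wrist",np.array([(445,33),(518,33),(520,284),(450,284)])*k,55,c).round(1).tolist())
w,h=170,200
cv2.imwrite("pics/w14c.png",cv2.resize(im[60:260,160:400][:,:,::-1],None,fx=3,fy=3,interpolation=cv2.INTER_CUBIC))
```

```text
mouths {'red': [623.6, -296.3, 82.0], 'blue': [625.8, -252.0, 82.0], 'yellow': [627.5, -209.5, 82.0], 'green': [630.7, -163.1, 82.0]}
base [ 627.3 -227.4  182.5   52.2   86.6] [180  84] [227 240]
top green [ 481.1 -304.4  150. ]
top blue [ 480.6 -259.7  150. ]
top yellow [ 480.2 -214.7  150. ]
hole [ 478.6 -349.7   55. ]
drainer [[504.2, -369.6, 55.0], [453.9, -371.2, 55.0], [454.5, -192.6, 55.0], [505.5, -194.4, 55.0]]
```

View pics/w14c.png

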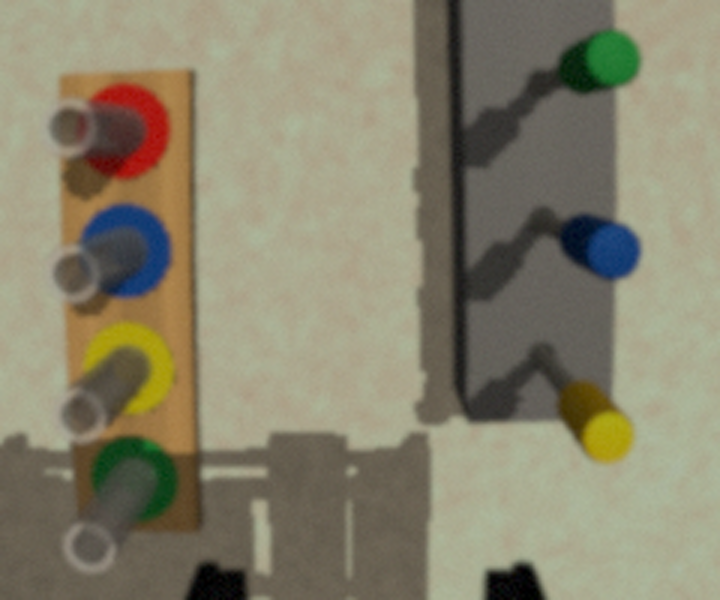

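The close crop gives mouth centres red (72,127), blue (77,273), yellow (83,412), green (90,546), and handle tops green (613,58), blue (612,249), yellow (606,436).

Run:
```python
from h import *
c=calibration("wrist")
f=lambda q,z:toz("wrist",np.array(q)/3+[160,60],z,c)[:,:2]
M=f([(72,127),(77,273),(83,412),(90,546)],82);T=f([(613,58),(612,249),(606,436)],150)
i=np.array([-67.5,-22.5,22.5,67.5])
for yaw in(86.6,87):
    d=np.array([np.cos(np.radians(yaw)),np.sin(np.radians(yaw))])
    ctr=(M-np.outer(i,d)).mean(0);print(yaw,"stand",ctr.round(1),"fit",(ctr+np.outer(i,d)).round(1).tolist(),"res",(M-ctr-np.outer(i,d)).round(1).tolist())
print("tops g,b,y",T.round(1).tolist(),np.linalg.norm(np.diff(T,axis=0),axis=1).round(1))
# same from the top camera, first picture
im=cv2.imread("pics/top0.png")[:,:,::-1].copy();ct=calibration("top")
for k,lo,hi in(("y",(20,120,90),(32,255,255)),("b",(105,110,50),(125,255,255)),("g",(50,90,30),(90,255,255))):
    for b in blobs(mask(im,lo,hi),8):
        if b[:,1].mean()>210:print(k,toz("top",[b.mean(0)],147,ct)[0].round(1))
goto(T[2][0],T[2][1],190,-2)
```

```text
86.6 stand [ 626.7 -229.9] fit [[622.7, -297.3], [625.4, -252.4], [628.0, -207.4], [630.7, -162.5]] res [[0.4, 0.6], [-0.5, 0.2], [-0.4, -0.8], [0.5, -0.1]]
87 stand [ 626.7 -229.9] fit [[623.2, -297.3], [625.5, -252.4], [627.9, -207.4], [630.2, -162.5]] res [[-0.1, 0.6], [-0.6, 0.3], [-0.3, -0.8], [1.0, -0.1]]
tops g,b,y [[479.4, -304.3], [480.1, -260.0], [480.6, -215.0]] [44.2 45. ]
y [ 482.3 -215.7  147. ]
b [ 481.7 -260.5  147. ]
g [ 478.8 -302.8  147. ]
jaw yaw 177.8 tool shift [17.5 58.5 18.2] turn [ 0.1 -0.  -0.2] j6 0.03
```

Request:
servo_tool --pt "8.5 29.2 0 0 0 0 0" --pt "9 29.3 0 0 0 0 0" --pt "0 0 20 0 0 -0.2 0" --pt "0 0 10 0 0 0 0" --pt "0 0 0 0 0 0 0" --pt "0 0 0 0 0 0 0" --newtons 20

```text
time_s: 28.7
tool_pos: [481.1, -214.7, 178.9]
orientation: [2.18, -2.261, 0.0]
wrist_force: [-0.3, -0.8, 0.6]
width: 43.5
```

Run:
```python
from h import *
im,c=snap("wrist","w15");print(state()["tool_pos"])
for k,lo,hi in(("y",(20,120,70),(32,255,255)),("b",(105,110,40),(125,255,255)),("g",(50,90,30),(90,255,255))):
    for b in blobs(mask(im,lo,hi),40):
        q=toz("wrist",[b.mean(0)],145,c)[0]
        if q[0]<540:print(k,b.mean(0).round(1),b.min(0),b.max(0),q.round(1))
goto(480.6,-215,114,-2)
```

```text
[ 481.3257208  -214.66766828  179.2307955 ]
y [375.8 347.5] [367 342] [384 353] [ 407.4 -116.3  145. ]
y [392.  345.2] [385 341] [400 350] [ 393.4 -116.8  145. ]
y [282.3 236.1] [272 218] [293 253] [ 480.1 -218.5  145. ]
b [280.5 171.1] [270 157] [291 185] [ 479.8 -261.2  145. ]
g [278.4  99.7] [267  89] [289 110] [ 479.5 -304.7  145. ]
jaw yaw 177.9 tool shift [ 0.3  0.7 65.2] turn [-0.  -0.  -0.1] j6 0.07
```

Request:
servo_tool --pt "0.2 0.7 20 0 0 0 0" --pt "0 0 25 0 0 0 0" --pt "0 0 15 0 0 0 0" --pt "0 0 5 0 0 0 0" --pt "0 0 0 0 0 0 -0.3" --pt "0 0 0 0 0 0 -1" --pt "0 0 0 0 0 0 -1" --pt "0 0 0 0 0 0 -1"

```text
time_s: 29.55
tool_pos: [480.2, -214.8, 114.8]
orientation: [-2.179, 2.262, -0.002]
wrist_force: [-0.4, -0.1, 0.1]
width: 20.1
```

Request:
servo_tool --pt "0 0 0 0 0 0 -1" --pt "0 0 -10 0 0 0 -1" --pt "0 0 -20 0 0 0 -1" --pt "0 0 -25 0 0 0 -1" --pt "0 0 -25 0 0 0 -1" --pt "0 0 -10 0 0 0 -1" --pt "0 0 0 0 0 0 -1" --pt "0 0 0 0 0 0 -1"

```text
time_s: 30.35
tool_pos: [479.0, -214.5, 203.1]
orientation: [2.179, -2.263, -0.002]
wrist_force: [-0.8, 0.4, -0.4]
width: 13.4
```

Run:
```python
from h import *
im,c=snap("wrist","w16");s=state();t=s["tool_pos"];print(t,s["width"],s["wrist_force"])
goto(628,-207.4,t[2],-2)
for b in blobs(mask(im,(20,120,50),(32,255,255)),40):print(b.mean(0).round(1),b.min(0),b.max(0),toz("wrist",[b.mean(0)],t[2]+30,c)[0].round(1))
```

```text
[ 478.75571019 -214.47786846  202.57609042] 12.911833888488758 [ 0.09464843 -0.51047995  0.02329929]
jaw yaw 177.8 tool shift [ -12.7 -148.9   -0.4] turn [ 0.1  0.  -0.2] j6 0.07
[274.8 350.8] [127 338] [423 361] [ 483.7 -177.2  232.6]
[281.5 278. ] [268 256] [295 295] [ 478.4 -222.8  232.6]
[155.1 197. ] [140 183] [168 212] [ 533.2 -264.2  232.6]
```

Request:
servo_tool --pt "-3 -37 0 0 0 0 -1" --pt "-3 -37 0 0 0 0 -1" --pt "-3 -37 0 0 0 0 -1" --pt "-3.5 -37 0 0 0 -0.2 -1" --pt "0 0 0 0 0 0 -1" --pt "0 0 0 0 0 0 -1"

```text
time_s: 31.0
tool_pos: [627.5, -207.4, 201.1]
orientation: [2.182, -2.256, -0.006]
wrist_force: [-0.3, -1.2, -0.3]
width: 13.6
```

Run:
```python
from h import *
im,c=snap("wrist","w17");s=state();t=s["tool_pos"];print(t,s["width"])
goto(628,-207.4,t[2],-2);Rc=R.from_rotvec(s["orientation"])
for n,p in(("foot",(0,0,104)),("hbot",(0,0,0)),("htop near",(7,0,-35)),("htop far",(-7,0,-35)),("hbot near",(7,0,0))):print(n,proj("wrist",[t+Rc.apply(p)],c)[0].round(1))
for b in blobs(mask(im,(20,120,50),(32,255,255)),40):print(b.mean(0).round(1),b.min(0),b.max(0))
print("tubes",proj("wrist",[[625.4,-252.4,82],[628,-207.4,82],[630.6,-162.5,82],[628,-207.4,12]],c).round(1).tolist())
cv2.imwrite("pics/w17c.png",cv2.resize(im[130:330,180:380][:,:,::-1],None,fx=3,fy=3,interpolation=cv2.INTER_CUBIC))
```

```text
[ 626.98260864 -207.6328519   201.91845907] 13.365222439528587
jaw yaw 178.0 tool shift [-0.3 -1.  -0. ] turn [0.2 0.  0. ] j6 0.04
foot [281.6 209.5]
hbot [282.  265.5]
htop near [282.2 287.1]
htop far [282.2 312.2]
hbot near [282.  254.1]
[274.9 350.6] [127 337] [423 361]
[281.6 278.5] [268 256] [296 295]
[278.5 184.6] [262 170] [295 199]
tubes [[281.1, 154.8], [279.9, 204.4], [278.7, 249.9], [279.8, 186.5]]
```

View pics/w17c.png

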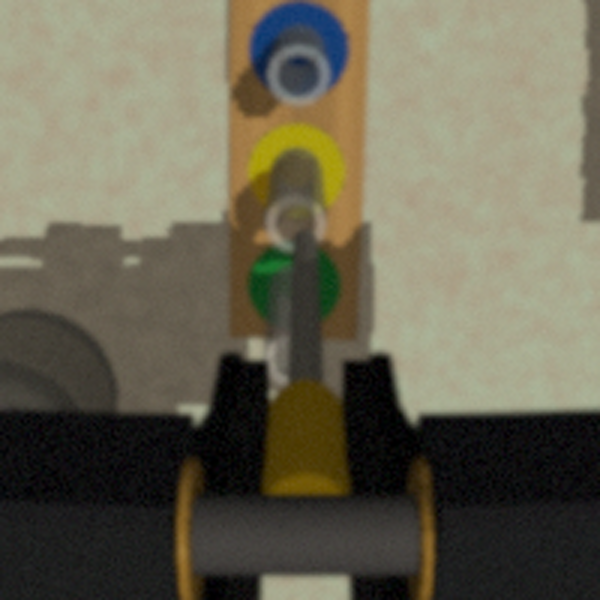

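The view shows the held stirrer vertical, with its foot at crop (303,230) and the yellow tube's mouth at (296,222). That calls for about −2 mm in tool y and +0.8 mm in tool x.

Request:
servo_tool --pt "0.8 -2 3 0 0 0 -1" --pt "0 0 9 0 0 0 -1" --pt "0 0 8 0 0 0 -1" --pt "0 0 5 0 0 0 -1" --pt "0 0 0 0 0 0 -1"

```text
time_s: 31.55
tool_pos: [629.1, -208.6, 177.6]
orientation: [2.182, -2.258, -0.003]
wrist_force: [-0.2, -0.5, -0.2]
width: 13.3
```

Request:
servo_tool --pt "0 0 12 0 0 0 -1" --pt "0 0 15 0 0 0 -1" --pt "0 0 15 0 0 0 -1" --pt "0 0 10 0 0 0 -1" --pt "0 0 4 0 0 0 -1" --pt "0 0 0 0 0 0 -1" --pt "0 0 0 0 0 0 -1"

```text
time_s: 32.25
tool_pos: [630.5, -208.8, 123.5]
orientation: [-2.183, 2.258, -0.002]
wrist_force: [0.2, -0.4, -0.2]
width: 13.1
```

Request:
servo_tool --pt "0 0.8 3 0 0 0 -1" --pt "0 0 2 0 0 0 -1" --pt "0 0 1.5 0 0 0 -1" --pt "0 0 1 0 0 0 -1" --pt "0 0 0 0 0 0 -1"

```text
time_s: 32.75
tool_pos: [629.8, -208.9, 116.5]
orientation: [-2.183, 2.258, -0.003]
wrist_force: [-0.2, -0.7, 4.8]
width: 13.5
```

Request:
servo_tool --pt "0 0 0 0 0 0 0" --pt "0 0 0 0 0 0 0" --pt "0 0 0 0 0 0 0" --pt "0 0 0 0 0 0 0" --pt "0 0 -25 0 0 0 0" --pt "0 0 -40 0 0 0 0" --pt "0 0 0 0 0 0 0"

```text
time_s: 33.45
tool_pos: [632.6, -209.7, 186.9]
orientation: [-2.181, 2.253, -0.016]
wrist_force: [0.8, 0.5, 1.5]
width: 43.4
```

Request:
servo_tool --pt "14 37 0 0 0 0 0" --pt "14 37 0 0 0 0 0" --pt "14 37 0 0 0 0 0" --pt "14 37 0 0 0 0 0" --pt "0 0 0 0 0 0 0" --pt "0 0 0 0 0 0 0"

```text
time_s: 34.05
tool_pos: [479.1, -260.0, 180.8]
orientation: [-2.182, 2.259, -0.002]
wrist_force: [0.6, -0.0, -0.2]
width: 43.4
```

Run:
```python
from h import *
im,c=snap("wrist","w18");print(state()["tool_pos"])
for k,lo,hi in(("y",(20,120,70),(32,255,255)),("b",(105,110,40),(125,255,255)),("g",(50,90,30),(90,255,255))):
    for b in blobs(mask(im,lo,hi),40):print(k,b.mean(0).round(1),b.min(0),b.max(0),toz("wrist",[b.mean(0)],145,c)[0].round(1))
goto(480.1,-260,114,-2)
```

```text
[ 479.95973785 -259.74676447  180.65930868]
y [154.8 239.2] [139 226] [168 255] [ 567.  -262.6  145. ]
b [280.1 235.3] [270 219] [290 252] [ 479.6 -263.6  145. ]
b [151.8 201.6] [137 189] [163 217] [ 564.7 -289.7  145. ]
g [278.2 171.2] [267 157] [289 185] [ 479.4 -306.2  145. ]
jaw yaw 178.0 tool shift [ 0.2 -0.1 66.7] turn [-0.1 -0.   0. ] j6 0.16
```

Request:
servo_tool --pt "0 0 20 0 0 0 0" --pt "0 0 25 0 0 0 0" --pt "0 0 15 0 0 0 0" --pt "0 0 6 0 0 0 0" --pt "0 0 0 0 0 0 -0.3" --pt "0 0 0 0 0 0 -1" --pt "0 0 0 0 0 0 -1" --pt "0 0 0 0 0 0 -1"

```text
time_s: 34.9
tool_pos: [480.0, -259.7, 115.3]
orientation: [-2.183, 2.258, -0.002]
wrist_force: [-0.1, -0.1, -0.8]
width: 19.5
```

Request:
servo_tool --pt "0 0 0 0 0 0 -1" --pt "0 0 -10 0 0 0 -1" --pt "0 0 -20 0 0 0 -1" --pt "0 0 -25 0 0 0 -1" --pt "0 0 -25 0 0 0 -1" --pt "0 0 -10 0 0 0 -1" --pt "0 0 0 0 0 0 -1" --pt "0 0 0 0 0 0 -1"

```text
time_s: 35.7
tool_pos: [478.7, -259.3, 203.6]
orientation: [2.183, -2.259, -0.002]
wrist_force: [-0.1, -0.3, 0.2]
width: 13.3
```

Run:
```python
from h import *
s=state();t=s["tool_pos"];print(t,s["width"],s["wrist_force"])
goto(626.7,-252.8,t[2],-2)
```

```text
[ 478.70188038 -259.29259071  203.6151554 ] 13.325982599443513 [-0.08172303 -0.31463232  0.22501938]
jaw yaw 178.0 tool shift [ -11.6 -147.7   -0.2] turn [0.1 0.1 0. ] j6 0.16
```

Request:
servo_tool --pt "-2.9 -37 0 0 0 0 -1" --pt "-2.9 -37 0 0 0 0 -1" --pt "-2.9 -37 0 0 0 0 -1" --pt "-2.9 -37 0 0 0 0 -1" --pt "0 0 0 0 0 0 -1" --pt "0 0 0 0 0 0 -1" --pt "0 0 0 0 0 0 -1"

```text
time_s: 36.4
tool_pos: [626.5, -252.9, 203.2]
orientation: [2.182, -2.258, -0.004]
wrist_force: [-0.3, 0.0, 0.3]
width: 13.4
```

```bash
cat > tube.py <<'E'
from h import *
import sys
def ring(f,xy,new=True):
    if new: im,c=snap("wrist",f)
    s=state();c=calibration("wrist")
    if not new: im=cv2.imread(f"pics/{f}.png")[:,:,::-1].copy()
    t=s["tool_pos"];Rc=R.from_rotvec(s["orientation"]);print(t.round(1),s["width"])
    p=proj("wrist",[[*xy,82]],c)[0];x,y=p.astype(int);print("pred mouth",p.round(1),"pred foot",proj("wrist",[t+Rc.apply([0,0,104])],c)[0].round(1))
    g=cv2.resize(cv2.cvtColor(im,cv2.COLOR_RGB2GRAY)[y-20:y+20,x-20:x+20],None,fx=8,fy=8,interpolation=cv2.INTER_CUBIC)
    h=cv2.HoughCircles(cv2.GaussianBlur(g,(9,9),2),cv2.HOUGH_GRADIENT,1,20,param1=60,param2=12,minRadius=48,maxRadius=110)
    if h is not None:
        for q in h[0][:4]:print("circle",(q[:2]/8+[x-20,y-20]).round(1),(q[2]/8).round(1),toz("wrist",[q[:2]/8+[x-20,y-20]],82,c)[0].round(1))
    goto(*xy,t[2],-2)
    np.set_printoptions(linewidth=250)
    return im
E
python3 - <<'E'
from tube import *
im=ring("w19",(626.8,-253.2))
print(im[194:218:2,266:298:1].mean(2).astype(int))
E
```

```text
[ 626.5 -253.1  203.9] 13.258978876681569
pred mouth [280.5 203.4] pred foot [281.1 209.5]
jaw yaw 178.0 tool shift [ 0.1 -0.3 -0. ] turn [0.1 0.  0. ] j6 0.11
[[ 58  47  35  32  37  47  54  56  63  67  72  78  82  83  83  81  75  72  70  68  73  73  72  72  70  67  63  75  92 110 119 123]
 [ 67  56  48  41  42  50  54  64  77  86  91 101  99  99 101  99  95  93  87  84  82  76  75  71  65  72  81  92 106 119 122 120]
 [ 66  66  64  60  50  63  81  96 100  99  99  94  90  88  89  89  89  90  89  94 102 105  95  83  80  88 102 116 119 126 126 124]
 [ 70  70  68  67  77  95 114 117 103  88  79  73  70  72  75  70  71  70  72  80 104 124 126 114 101 107 114 121 124 126 120 122]
 [ 68  70  69  72  91 115 126 120  99  84  79  82  83  80  78  74  70  71  70  71  96 126 139 132 117 115 116 121 125 124 122 121]
 [ 70  68  73  82  97 123 130 121  99  90  90  91  89  85  85  83  79  78  75  76  94 123 137 137 128 120 121 124 126 124 125 124]
 [ 74  74  74  80 102 127 142 136 114  97  91  91  85  77  71  70  72  76  72  81 104 129 141 136 123 118 120 122 127 124 124 117]
 [110 112 114 112 119 128 140 146 136 122 102  88  70  61  53  62  64  67  74  91 121 138 139 130 117 115 118 123 125 123 108  98]
 [ 89 101 113 111 107 110 119 132 137 138 125 100  69  55  56  63  65  65  76  97 121 125 114 105 101 107 107 111 110  97  84  68]
 [ 70  71  78  75  68  71  77  85 100 115 112  96  68  56  55  59  65  67  70  77  88  80  72  69  64  66  72  70  71  73  69  64]
 [ 67  68  67  67  69  69  70  73  70  81  75  66  59  55  57  57  60  58  62  60  64  67  68  69  69  68  63  67  71  68  64  66]
 [ 72  72  73  75  69  67  75  72  75  68  63  59  55  50  51  50  51  51  50  55  66  65  69  68  69  64  70  71  72  69  67  66]]
```

Request:
servo_tool --pt "0.7 -0.9 4 0 0 0 -1" --pt "0 0 9 0 0 0 -1" --pt "0 0 8 0 0 0 -1" --pt "0 0 6 0 0 0 -1" --pt "0 0 0 0 0 0 -1"

```text
time_s: 36.95
tool_pos: [627.7, -253.5, 175.7]
orientation: [2.182, -2.258, -0.004]
wrist_force: [0.2, -1.2, 0.2]
width: 13.3
```

Request:
servo_tool --pt "0 0.3 13 0 0 0 -1" --pt "0 0.3 15 0 0 0 -1" --pt "0 0 15 0 0 0 -1" --pt "0 0 8 0 0 0 -1" --pt "0 0 3 0 0 0 -1" --pt "0 0 0 0 0 0 -1"

```text
time_s: 37.55
tool_pos: [628.0, -253.8, 123.1]
orientation: [2.183, -2.258, -0.0]
wrist_force: [-0.1, 0.5, -0.3]
width: 13.4
```

Request:
servo_tool --pt "0 0 1.5 0 0 0 -1" --pt "0 0 1.5 0 0 0 -1" --pt "0 0 1 0 0 0 -1" --pt "0 0 0.5 0 0 0 -1" --pt "0 0 0 0 0 0 -1"

```text
time_s: 38.05
tool_pos: [628.0, -253.7, 119.0]
orientation: [-2.183, 2.259, -0.0]
wrist_force: [-0.3, 0.6, -0.0]
width: 13.3
```

Request:
servo_tool --pt "0 0 1 0 0 0 -1" --pt "0 0 1 0 0 0 -1" --pt "0 0 0.8 0 0 0 -1" --pt "0 0 0 0 0 0 -1"

```text
time_s: 38.45
tool_pos: [628.4, -254.0, 117.1]
orientation: [-2.183, 2.258, -0.002]
wrist_force: [-1.4, -0.2, 4.6]
width: 13.2
```

Request:
servo_tool --pt "0 0 0 0 0 0 0" --pt "0 0 0 0 0 0 0" --pt "0 0 0 0 0 0 0" --pt "0 0 0 0 0 0 0" --pt "0 0 -25 0 0 0 0" --pt "0 0 -40 0 0 0 0" --pt "0 0 0 0 0 0 0"

```text
time_s: 39.15
tool_pos: [631.3, -255.1, 187.7]
orientation: [-2.181, 2.254, -0.017]
wrist_force: [-0.1, 0.1, 0.8]
width: 42.8
```

Request:
servo_tool --pt "14 36.6 0 0 0 0 0" --pt "14 36.6 0 0 0 0 0" --pt "14 36.6 0 0 0 0 0" --pt "14 36.6 0 0 0 0 0" --pt "0 0 0 0 0 0 0" --pt "0 0 0 0 0 0 0"

```text
time_s: 39.75
tool_pos: [479.5, -305.2, 181.6]
orientation: [-2.182, 2.259, -0.002]
wrist_force: [0.6, -0.2, -0.8]
width: 43.5
```

Run:
```python
from h import *
im,c=snap("wrist","w20");print(state()["tool_pos"])
for k,lo,hi in(("y",(20,120,70),(32,255,255)),("b",(105,110,40),(125,255,255)),("g",(50,90,30),(90,255,255))):
    for b in blobs(mask(im,lo,hi),40):print(k,b.mean(0).round(1),b.min(0),b.max(0),toz("wrist",[b.mean(0)],145,c)[0].round(1))
goto(479.5,-304.2,114,-2)
```

```text
[ 480.32293376 -304.91568874  181.45851544]
y [158.5 263.4] [150 261] [167 265] [ 568.4 -288.6  145. ]
b [157.8 238.4] [144 227] [169 253] [ 565.4 -308.1  145. ]
g [281.4 235.1] [271 218] [291 252] [ 479.2 -308.6  145. ]
jaw yaw 178.0 tool shift [-0.7  0.9 67.5] turn [-0.1 -0.   0. ] j6 0.25
```

Request:
servo_tool --pt "-0.3 0.8 20 0 0 0 0" --pt "0 0 25 0 0 0 0" --pt "0 0 15 0 0 0 0" --pt "0 0 7 0 0 0 0" --pt "0 0 0 0 0 0 -0.3" --pt "0 0 0 0 0 0 -1" --pt "0 0 0 0 0 0 -1" --pt "0 0 0 0 0 0 -1"

```text
time_s: 40.6
tool_pos: [479.6, -304.6, 115.0]
orientation: [-2.183, 2.258, -0.003]
wrist_force: [-0.6, -0.5, 0.0]
width: 19.2
```

Request:
servo_tool --pt "0 0 0 0 0 0 -1" --pt "0 0 -10 0 0 0 -1" --pt "0 0 -20 0 0 0 -1" --pt "0 0 -25 0 0 0 -1" --pt "0 0 -25 0 0 0 -1" --pt "0 0 -10 0 0 0 -1" --pt "0 0 0 0 0 0 -1" --pt "0 0 0 0 0 0 -1"

```text
time_s: 41.4
tool_pos: [478.3, -304.0, 203.3]
orientation: [2.183, -2.259, -0.003]
wrist_force: [0.2, -0.1, -0.7]
width: 13.4
```

Run:
```python
from h import *
s=state();t=s["tool_pos"];print(t,s["width"],s["wrist_force"])
goto(540,-163.2,t[2],-2);goto(632,-163.2,t[2],-2)
```

```text
[ 478.31589632 -304.02457953  203.27917182] 13.426370771568203 [ 0.23036461 -0.09587986 -0.67116699]
jaw yaw 178.0 tool shift [-1.429e+02 -5.680e+01  1.000e-01] turn [0.1 0.1 0. ] j6 0.25
jaw yaw 178.0 tool shift [-146.  -148.8   -0. ] turn [0.1 0.1 0. ] j6 0.25
```

Request:
servo_tool --pt "-35.7 -14.2 0 0 0 0 -1" --pt "-35.7 -14.2 0 0 0 0 -1" --pt "-35.7 -14.2 0 0 0 0 -1" --pt "-35.8 -14.2 0 0 0 0 -1" --pt "-1 -30.7 0 0 0 0 -1" --pt "-1 -30.7 0 0 0 0 -1" --pt "-1 -30.6 0 0 0 0 -1" --pt "0 0 0 0 0 0 -1"

```text
time_s: 42.2
tool_pos: [634.6, -163.1, 200.6]
orientation: [2.183, -2.256, -0.004]
wrist_force: [0.4, -0.2, -0.2]
width: 13.2
```

Request:
servo_tool --pt "0 0 0 0 0 0 -1" --pt "0 0 0 0 0 0 -1"

```text
time_s: 42.4
tool_pos: [631.4, -163.7, 202.9]
orientation: [2.182, -2.258, -0.003]
wrist_force: [-0.7, -0.3, 0.2]
width: 13.4
```

Run:
```python
from tube import *
im=ring("w21",(632,-163.5))
print(im[190:220:2,262:298:1].mean(2).astype(int))
```

```text
[ 631.5 -163.7  203.6] 13.239448168815084
pred mouth [280.3 203.9] pred foot [281.1 209.5]
jaw yaw 178.0 tool shift [-0.3 -0.5 -0. ] turn [0.1 0.  0. ] j6 -0.03
[[117 116 102  78  61  48  44  34  37  42  47  48  55  57  59  61  60  64  65  66  65  65  65  66  66  71  71  66  62  63  64  63  63  77  92 110]
 [119 118  99  78  50  41  39  31  38  40  47  52  56  64  70  71  68  65  66  68  67  62  65  64  71  71  70  65  64  61  63  64  72  89 105 117]
 [102  90  81  63  52  40  33  36  35  44  48  57  60  65  73  71  77  75  75  72  72  69  67  62  69  70  73  69  64  65  69  70  86 104 116 118]
 [ 67  70  63  66  62  52  41  40  38  43  58  57  66  75  82  87  90  91  89  92  87  82  78  73  72  70  70  69  66  62  72  84 103 115 118 119]
 [ 66  65  67  71  67  64  55  48  46  50  66  78  91  96  97  97  92  91  88  91  92  88  92  90  94  96  86  74  73  78  96 110 116 120 119 119]
 [ 67  67  66  67  67  66  59  62  66  88 103 112 102  92  82  77  76  74  72  76  72  73  76  87 104 116 118 105  98 107 111 118 121 120 120 121]
 [ 64  66  66  65  63  67  66  67  83 106 118 114  94  79
[... 566 characters left out ...]
97 105 117 132 135 127 112  89  65  53  58  58  64  69  74 103 129 134 128 117 113 106  97  94  91  94  94  95]
 [ 90  91  91  91  90  85  86  91  89  92 101 109 119 129 125 105  71  55  56  61  60  64  68  87 104 106  96  95  91  90  91  92  89  88  92  92]
 [ 94  95  96  94  96  95  95  96  97  93  94  98 101 105 101  87  65  55  59  57  63  65  65  72  83  86  92  92  93  90  88  90  90  92  92  91]
 [113 132 144 144 146 146 145 146 145 142 144 144 143 145 131 106  72  52  55  56  57  52  55  62  78  85  89  94  92  91  93  91  91  90  93  92]
 [107 130 138 143 144 144 141 145 143 140 139 142 139 138 127 100  66  52  51  50  50  52  48  57  71  84  91  89  88  89  88  90  92  92  92  89]]
```

Request:
servo_tool --pt "0.6 -0.9 4 0 0 0 -1" --pt "0 0 9 0 0 0 -1" --pt "0 0 8 0 0 0 -1" --pt "0 0 6 0 0 0 -1" --pt "0 0 0 0 0 0 -1"

```text
time_s: 42.95
tool_pos: [632.6, -164.2, 175.4]
orientation: [2.182, -2.258, -0.004]
wrist_force: [-0.1, 0.4, 0.3]
width: 13.4
```

Request:
servo_tool --pt "0 0.3 13 0 0 0 -1" --pt "0 0.3 15 0 0 0 -1" --pt "0 0 15 0 0 0 -1" --pt "0 0 8 0 0 0 -1" --pt "0 0 3 0 0 0 -1" --pt "0 0 0 0 0 0 -1"

```text
time_s: 43.55
tool_pos: [632.9, -164.3, 122.8]
orientation: [2.183, -2.258, -0.0]
wrist_force: [-1.2, -0.1, -0.8]
width: 13.5
```

Request:
servo_tool --pt "0 0 1.5 0 0 0 -1" --pt "0 0 1.5 0 0 0 -1" --pt "0 0 1 0 0 0 -1" --pt "0 0 1 0 0 0 -1" --pt "0 0 0.7 0 0 0 -1" --pt "0 0 0 0 0 0 -1"

```text
time_s: 44.15
tool_pos: [632.8, -164.2, 117.3]
orientation: [2.183, -2.259, -0.0]
wrist_force: [-0.1, -0.1, -0.5]
width: 13.3
```

Request:
servo_tool --pt "0 0 0.8 0 0 0 -1" --pt "0 0 0.8 0 0 0 -1" --pt "0 0 0.5 0 0 0 -1" --pt "0 0 0 0 0 0 -1"

```text
time_s: 44.55
tool_pos: [633.6, -164.5, 116.7]
orientation: [-2.183, 2.258, -0.003]
wrist_force: [-0.7, 0.1, 5.5]
width: 13.5
```

Bottom contact. I'll release, back away clear, and check.

Request:
servo_tool --pt "0 0 0 0 0 0 0" --pt "0 0 0 0 0 0 0" --pt "0 0 0 0 0 0 0" --pt "0 0 0 0 0 0 0" --pt "0 0 -25 0 0 0 0" --pt "0 0 -40 0 0 0 0" --pt "0 0 -35 0 0 0 0" --pt "0 0 0 0 0 0 0"

```text
time_s: 45.35
tool_pos: [636.0, -165.0, 221.9]
orientation: [-2.18, 2.253, -0.016]
wrist_force: [1.3, -0.3, -0.1]
width: 43.2
```

Request:
servo_tool --pt "-40 25 0 0 0 0 0" --pt "-45 25 0 0 0 0 0" --pt "-45 25 0 0 0 0 0" --pt "-45 25 0 0 0 0 0" --pt "-45 25 0 0 0 0 0" --pt "-45 25 0 0 0 0 0" --pt "-45 25 0 0 0 0 0" --pt "0 0 0 0 0 0 0"

```text
time_s: 46.15
tool_pos: [470.3, 147.7, 215.3]
orientation: [-2.191, 2.25, 0.001]
wrist_force: [0.8, -0.2, 0.8]
width: 43.8
```

Run:
```python
from h import *
print(state()["tool_pos"])
im,c=snap("scene","s2");t,ct=snap("top","t3")
for b in blobs(mask(t,(4,90,40),(17,255,255)),60):print("top brown",b.mean(0).round(),rect("top",b,30,ct))
a=cv2.resize(im[130:360,70:320][:,:,::-1],None,fx=2.3,fy=2.3);b=cv2.resize(t[120:300,190:430][:,:,::-1],None,fx=1.0,fy=1.0)
o=np.zeros((529,800,3),np.uint8);o[:a.shape[0],:a.shape[1]]=a;o[:180,575:800]=b[:,:225];cv2.imwrite("pics/fin.png",o)
```

```text
[470.34985143 147.70305352 215.30466593]
top brown [179. 379.] [116.4 272.3 165.8  31.3 -58.3]
top brown [199. 301.] [316.3 221.5  82.2  64.1 -45.1]
top brown [142. 249.] [457.8 374.4 131.8  18.   36.9]
top brown [271. 220.] [527.2  25.7  84.   63.   -4.6]
top brown [203. 210.] [572.6 224.6 169.4 135.   56.9]
top brown [375. 184.] [ 623.6 -267.2   96.7   45.2   88.2]
top brown [226. 139.] [758.7 144.2  73.1  64.9  -1.8]
```

View pics/fin.png

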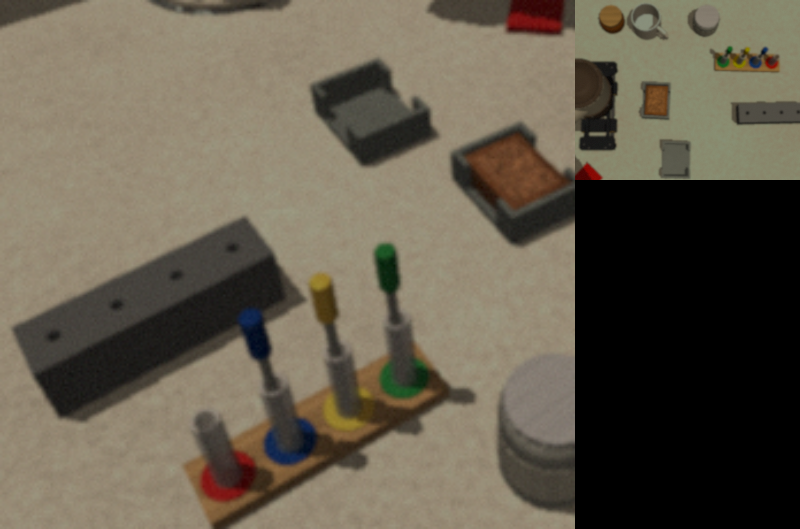

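The final view shows the blue (283,400), yellow (342,370) and green (398,340) stirrers standing in their own tubes. The drainer is empty, the pile is flat in its box at (515,175), and mug, jar and tin are where they were. One last numeric check for a stray cork coaster, then I hand in.

Run:
```python
from h import *
im=cv2.imread("pics/s2.png")[:,:,::-1].copy();c=calibration("scene")
for b in blobs(mask(im,(4,90,50),(17,255,255)),60):print(b.mean(0).round(),rect("scene",b,8,c))
hs={"y":((20,120,70),(32,255,255)),"b":((105,110,40),(125,255,255)),"g":((50,90,30),(90,255,255))}
t=cv2.imread("pics/t3.png")[:,:,::-1].copy()
print(state()["wrist_force"].round(1));sign_off()
```

```text
[202. 321.] [ 629.2 -230.3  181.1   57.6   86.8]
[431. 241.] [743.4 180.2 105.3  68.3 -63.5]
[294. 204.] [506.2  39.4  86.2  66.1  -4.1]
[99. 28.] [-780.5   66.2  111.9   73.8  -38.7]
[142.  25.] [-712.3  218.3  275.8   87.5  -28.6]
[120.  17.] [-848.2  185.8  147.6   78.9  -14.2]
[-0.2 -0.3 -0.1]
the job is handed in; nothing more can be done
```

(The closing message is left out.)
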